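# Reload the desk stapler and stack the staple cartons

### The arm

A 7-joint arm with a two-finger parallel gripper is mounted at the origin on the work surface. World frame = base frame: x ahead of the robot, y to its left, z up, the work surface at z = 0. Lengths are in mm, angles in rad, forces in N, time in s.
With the tool pointing down it reaches from about 425 to 825 mm from the base axis. Payload 3.6 kg.
Tool frame: the origin (TCP) lies midway between the tips of the shut fingers; the grasp point (between the pads) lies 19 mm behind it (pinch_z is the distance from the TCP to the grasp point, in mm); z points along the fingers, y is the line along which they close (so a half turn about z gives the same grasp; the last joint's range is limited). The gripper opens to 93 mm and grips with 3 to 60 N. Pads are 15 mm wide; open, the fingers measure 128 mm over their backs; the gripper's body (75 mm by 188 mm) begins 65 mm behind the grasp point.
Start: joints at [1.083, 0.615, -0.013, 1.423, 0.008, 1.103, -0.04], TCP at [289.621, -581.876, 188.04] pointing down, gripper open.
Joint ranges: [-3.12, 3.12], [-0.3, 2.06], [-1.34, 1.32], [0.26, 2.42], [-1.36, 4.5], [0.01, 1.98], [-2.84, 2.84]. Speed limits (rad/s): [2.79, 2.79, 3.14, 3.14, 3.14, 3.14, 3.14].

### API

Orientations are given as a unit quaternion [w, x, y, z].
In Python, from station import * gives the robot as it stands.
- The arm moves only by the tool servo_tool, never from a script. Its argument "rows" is a list of rows, each an object with "gripper": the finger opening in mm, from 0 to 93; "travel": the shift along the tool's x, y, z scaled (see below), a list of three; "rotation": the turn, a rotation vector about the tool's x, y, z scaled (see below), a list of three. In form: [{"gripper": gripper, "travel": [tx, ty, tz], "rotation": [ax, ay, az]}, ...]. A call has 1 to 20 rows; each row shifts and turns the commanded pose from where the row before left it, along the tool's axes as they then stand; what a row does not reach is not made up. The controller multiplies each number of a shift by 0.025 m and each number of a turn by 0.08 rad. A row lasts 1/8 s, in which the tool goes at most 62.5 mm and 10.7 degrees, less where a joint would pass 70% of its speed; a pose out of reach is approached as far as the arm can. A call with a number of a shift or a turn outside -1 to 1 is refused whole. A call with a gripper value outside its range is refused whole. The fingers move at their own pace and stop on an object; "grip_force" is the grip in N (left out, the last holds). Time passes only in rows, so rows that do not move let the fingers close. It gives the time, the measured TCP pose, the force, the opening and the grip force at its end, in the units of the state.
- sense(): the state, without advancing time (a new reading comes with each control period).
- snapshot(name): name is "side" or "top"; returns a dict with "frame" (420x560x3 uint8, red, green, blue), "mtx" (3x3 intrinsics, pixels), "rvec" (rotation vector, rad) and "tvec" (3), from world to camera coordinates, as OpenCV has them. Camera axes: x right, y down, z forward; pixel columns grow to the right and rows downward; lengths in mm; the calibration is good to about 2 mm. A picture is of the moment at which its call begins. There is no depth.
- hand_in(): hands the job in; it is judged then, once.
Trained networks look in the newest picture that a camera, given by its name, has taken for a name from the list of things; names that differ only in an ending like _2 or _b are one class to them, and where a whole thing is asked for, a point or a joint stands for the part that bears it (a point fixed in the world has none). Each returns a list of dicts, best first, with "confidence" (0 to 1); they miss things now and then, are a little off and sometimes report something else, mostly with a low value. They report only what shows in the picture. A call takes as long as a camera call.
- boxes_of(camera, target): "box" ([left, top, right, bottom] as shares, 0 to 1, of the picture: columns of its width, rows of its height, round what is visible of it).
- silhouettes(camera, target): "region" (420x560 bool, what is visible of it) and "box" ([left, top, right, bottom] as shares, 0 to 1, of the picture: columns of its width, rows of its height, round what is visible of it).
- spot_point(camera, target): "location" ([column, row] as shares, 0 to 1, of the picture: columns of its width, rows of its height: a listed point, or the origin of a listed thing).
The state is a dict: "clock": time; "qpos": joint angles; "qvel": joint speeds; "tau": joint torques, N m; "ee_pos": TCP position; "ee_rot": TCP orientation; "ft_force": force on the tool from outside, world axes, zero at the start; "wrist_torque": the same for the moment, N m; "finger_gap": finger opening in mm; "finger_force": force on a finger pad.
Only numpy, scipy, OpenCV 4.12 (cv2) and the standard library are available. Lean on these libraries where they do the work, as an engineer would, in place of code of your own. Each camera call takes 0.05 s, during which the arm holds its last target. There are 200 camera calls.

### The job

The desk stapler stands open with a stub of the old copper staples left in it: lift the stub out into the scrap tin, then pick the new steel strip out of the pen tray, lay it legs down in the magazine, let go, and press the sprung cover down until the catch snaps and holds it shut by itself. Also put away all the blue-banded staple cartons (two to four of them): stack them flat, one on another, on the green-banded carton in one square column, edges and ends in line, either face up. Leave the pens and the glue stick in the tray and do not disturb the skull, the mug or the calculator.

Things in the scene. Friction and masses are not known exactly. Their poses are not given: they have to be found in the camera images.
- stapler: heavy-duty stapler, grey steel with a red cover, foot 245 x 50 mm, fixed to the desk; origin under the foot. Its +x points to the rear, where the cover is hinged, -x to its front, z up
- magazine (a point): centre of the floor of the stapler's open magazine, 44 mm above the desk, axes as the stapler's. The magazine is a straight channel along x, 20 mm wide and 124 mm long inside; its side walls, 3 mm thick, stand only 6 mm above this floor; the front stop is 10 mm and the black follower at the rear 14 mm high
- stapler_hinge (a point): middle of the cover's hinge axis, which is level and along the stapler's y: 66 mm above the desk, 117 mm behind the magazine centre (+x); axes as the stapler's
- press_pad (a point): point on the outer (upper) face of the red cover, on its black thumb pad, 185 mm along the cover from the hinge axis and 11.5 mm above it when shut. Its +z is the outward normal, its +x runs along the cover to the hinge. The cover is a plate 36 mm wide and 10 mm thick that ends 202 mm from the hinge (270 mm above the desk when open); a pin under its end meets the catch
- stapler_cover (a joint): cover angle, rad: 0 = open against its stop, 80 degrees up from level; 1.40 = shut, level. A spring drives it open (2 N at the pad when open, 4 N nearly shut). In the last 0.08 rad a sprung ball catch adds about 9 N, snaps over the pin at about 1.36 and then holds the cover shut by itself; let go before that, the cover springs open
- strip: strip of heavy-duty staples, bright steel, a straight bar 105 x 14 x 14 mm (x, y, z), about 50 g, lying legs down in the pen tray; origin at the centre of its underside, x along its length, z up when the legs are down. The shut cover clears a seated strip by 8 mm
- stub: leftover stub of old copper-coloured staples, a straight bar 62 x 14 x 14 mm (x, y, z), about 30 g, lying on the magazine floor at the start; origin at the centre of its underside, x along its length
- tin: open scrap tin, pale grey, with a few scrap clips lying on its floor, 110 x 95 x 25 mm (x, y, z), walls and floor 3 mm thick, fixed; origin at the centre of its underside
- tray: dark wooden pen tray, open on top, 165 x 240 x 32 mm (x, y, z), walls and floor 5 mm thick, fixed; origin at the centre of its underside. Strip, marker, highlighter and glue stick lie side by side in it roughly along its x, 50 mm apart between their middles
- marker: white marker pen with a black cap, 118 x 16 x 16 mm, in the tray; origin under its middle, x along it
- highlighter: flat yellow highlighter with a black cap, 112 x 24 x 15 mm, in the tray; origin under its middle, x along it
- glue: blue glue stick with a white cap, 95 x 24 x 24 mm, in the tray; origin under its middle, x along it
- base_carton: closed staple carton, cardboard with a green band and a white label, 104 x 56 x 34 mm (x, y, z), 0.4 kg, does not have to be moved; origin at the centre of its underside, x along its length. It stands on the desk where the column is to grow
- skull: dark dinosaur skull replica on a black stand, 75 x 120 x 130 mm, bystander, loose; origin under the stand's middle
- mug: white mug, 80 mm across without its handle, 90 mm high, bystander, loose; origin at the centre of its underside
- calculator: black desk calculator, 130 x 78 x 16 mm, bystander, loose; origin at the centre of its underside
- carton1: closed staple carton, cardboard with a blue band and a white label, 104 x 56 x 34 mm (x, y, z), about 0.18 kg; origin at the centre of its underside, x along its length; flat on the desk at the start, may be stacked either face up; two to four of these four cartons are there, the others absent (None)
- carton2: closed staple carton, cardboard with a blue band and a white label, 104 x 56 x 34 mm (x, y, z), about 0.18 kg; origin at the centre of its underside, x along its length; flat on the desk at the start, may be stacked either face up; two to four of these four cartons are there, the others absent (None)
- carton3: closed staple carton, cardboard with a blue band and a white label, 104 x 56 x 34 mm (x, y, z), about 0.18 kg; origin at the centre of its underside, x along its length; flat on the desk at the start, may be stacked either face up; two to four of these four cartons are there, the others absent (None)
- carton4: closed staple carton, cardboard with a blue band and a white label, 104 x 56 x 34 mm (x, y, z), about 0.18 kg; origin at the centre of its underside, x along its length; flat on the desk at the start, may be stacked either face up; two to four of these four cartons are there, the others absent (None)

How it is judged (in metres and radians):
On the way, in this order (a step that is already met when the one before it is completed fails the run):
1. the copper stub lies in the scrap tin and has been let go (z of stub in the frame of tin below 0.02 m and x of stub in the frame of tin between -0.05 and 0.05 m and y of stub in the frame of tin between -0.043 and 0.043 m and contact force between stub and the fingers below 0.1 N), for 0.2 s.
2. the strip lies legs down on the floor of the open magazine and has been let go (z of strip in the frame of magazine between -0.004 and 0.004 m and y of strip in the frame of magazine between -0.005 and 0.005 m and x of strip in the frame of magazine between -0.014 and 0.014 m and angle between the x axis of strip and the x axis of magazine, either way round below 0.1 rad and angle between strip's own z axis and vertical below 0.1 rad and contact force between strip and the arm below 0.1 N and contact force between strip and the fingers below 0.1 N and value of joint stapler_cover below 0.5 rad), for 0.2 s.
3. the cover is shut and held by its catch with nothing pressing on it (z of strip in the frame of magazine between -0.004 and 0.004 m and y of strip in the frame of magazine between -0.005 and 0.005 m and x of strip in the frame of magazine between -0.014 and 0.014 m and angle between the x axis of strip and the x axis of magazine, either way round below 0.1 rad and angle between strip's own z axis and vertical below 0.1 rad and value of joint stapler_cover above 1.375 rad and contact force between each of the arm, the fingers and stapler below 0.2 N), for 0.4 s.
At the end, for the whole second after the job is handed in: Stub in the tin; strip flat, legs down on the magazine floor (14 mm along, 5 mm across, 4 mm high, 0.1 rad); cover caught shut (over 1.375 rad); blue cartons flat and still in one column on the green one (centres within 10 mm, 0.12 rad); green carton on the desk; pens, glue in the tray (z of stub in the frame of tin below 0.02 m and x of stub in the frame of tin between -0.05 and 0.05 m and y of stub in the frame of tin between -0.043 and 0.043 m and z of strip in the frame of magazine between -0.004 and 0.004 m and y of strip in the frame of magazine between -0.005 and 0.005 m and x of strip in the frame of magazine between -0.014 and 0.014 m and angle between the x axis of strip and the x axis of magazine, either way round below 0.1 rad and angle between strip's own z axis and vertical below 0.1 rad and value of joint stapler_cover above 1.375 rad and horizontal distance between each of carton1, carton2, carton3, carton4 and base_carton below 0.01 m and angle between the x axis of each of carton1, carton2, carton3, carton4 and the x axis of base_carton, either way round below 0.12 rad and angle between the z axis of each of carton1, carton2, carton3, carton4 and the z axis of base_carton, either way round below 0.08 rad and height (world z) of each of carton1, carton2, carton3, carton4 above 0.025 m and linear speed of each of carton1, carton2, carton3, carton4 below 0.03 m/s and angle between base_carton's own z axis and vertical below 0.05 rad and height (world z) of base_carton below 0.006 m and x of marker in the frame of tray between -0.075 and 0.075 m and y of marker in the frame of tray between -0.112 and 0.112 m and z of each of marker, highlighter, glue in the frame of tray below 0.045 m and x of highlighter in the frame of tray between -0.075 and 0.075 m and y of highlighter in the frame of tray between -0.112 and 0.112 m and x of glue in the frame of tray between -0.075 and 0.075 m and y of glue in the frame of tray between -0.112 and 0.112 m); the robot touches nothing.
It fails at once if the skull, mug or calculator is pushed more than 25 mm or tipped over (distance of any of skull, mug, calculator from where it was at the start of the episode above 0.025 m or angle between any of skull, mug's own z axis and vertical above 0.5 rad).
Of carton1, carton2, carton3, carton4 only 2 to 4 are there at a start; the rules pass over those that are not, and their reading is None.
At some moment in a run one of carton1, carton2, carton3, carton4 may be knocked a few centimetres aside while the robot is not near it.
It also fails if it takes over 210 s, if anything falls off the work surface, if the arm or the gripper's body presses on something with over 40 N, if the wrist force passes 120 N, or if a joint passes its speed limit or range.

## Working session

There is one attempt and no reset: what is moved stays moved. The work goes in short steps, Python scripts to look and compute and a tool call to move; the robot and the scene stay as the last step left them, time stands still between calls to the robot, and variables do not carry over. Pictures are saved under pics/ and viewed, at most 14 in all, crops included, and the job is handed in when it is done.

Besides the shell and the picture viewer there is one more tool, called after "Call:" as name([rows], argument=value, ...), one row to a line, values as JSON. servo_tool: Moves the arm, as the interface text tells. Its arguments: {"type":"object","properties":{"rows":{"type":"array","items":{"type":"object","properties":{"gripper":{"type":"number"},"travel":{"type":"array","items":{"type":"number"}},"rotation":{"type":"array","items":{"type":"number"}}}}},"grip_force":{"type":"number"}},"required":["rows"]}

```bash
mkdir -p pics
cat > h.py <<'E'
from station import *
import numpy as np, cv2
from scipy.spatial.transform import Rotation as R
def cam(n):
    s=snapshot(n); return s
def ray(s,uv):
    M,_=cv2.Rodrigues(np.array(s['rvec'],float)); K=np.array(s['mtx'],float)
    d=M.T@np.linalg.solve(K,[uv[0],uv[1],1.]); c=-M.T@np.array(s['tvec'],float).ravel()
    return c,d
def at_z(s,uv,z):
    c,d=ray(s,uv); return c+d*(z-c[2])/d[2]
def proj(s,p):
    return cv2.projectPoints(np.array(p,float).reshape(-1,3),np.array(s['rvec'],float),np.array(s['tvec'],float),np.array(s['mtx'],float),None)[0].reshape(-1,2)
def save(s,name,k=1,crop=None):
    f=s['frame'][:,:,::-1]
    if crop: f=f[crop[1]:crop[3],crop[0]:crop[2]]
    cv2.imwrite('pics/'+name,cv2.resize(f,None,fx=k,fy=k,interpolation=cv2.INTER_CUBIC))
def foot(s,reg,z):
    """min-area rect of a mask mapped onto plane z: centre, sizes, angle of long side"""
    n,l,st,_=cv2.connectedComponentsWithStats(reg.astype(np.uint8)); 
    reg=l==1+np.argmax(st[1:,4])
    c=max(cv2.findContours(reg.astype(np.uint8),cv2.RETR_EXTERNAL,cv2.CHAIN_APPROX_NONE)[0],key=len)[:,0]
    P=np.array([at_z(s,p,z)[:2] for p in c],np.float32)
    (cx,cy),(w,h),a=cv2.minAreaRect(P)
    if h>w: w,h,a=h,w,a+90
    return np.round([cx,cy,w,h,(a+90)%180-90],1)
E
python3 - <<'E'
from h import *
s=sense(); print(s)
for n in('top','side'):
    c=snapshot(n); save(c,n+'0.png',1.4); print(n,ray(c,(280,210)))
    for t in ['stapler','strip','stub','tin','tray','marker','highlighter','glue','base_carton','skull','mug','calculator','carton1','press_pad']:
        for r in silhouettes(n,t)[:6]:
            z={'base_carton':34,'carton1':34,'strip':19,'stub':58,'tray':32,'tin':25,'calculator':16}.get(t,0)
            print(n,t,round(r['confidence'],2),np.round(np.array(r['box'])*[560,420,560,420]), foot(c,r['region'],z) if n=='top' and r['region'].sum()>10 else '')
    for t in ['magazine','stapler_hinge','press_pad','strip','stub']:
        for r in spot_point(n,t)[:2]: print(n,t,round(r['confidence'],2),np.round(np.array(r['location'])*[560,420],1))
E
```

```text
{'clock': 0.0, 'qpos': array([ 1.08252557,  0.61591406, -0.01260159,  1.42487609,  0.00809922,
        1.10341655, -0.04042641]), 'qvel': array([-0.00068803,  0.00091517,  0.0013191 ,  0.00062401,  0.00071581,
        0.00013357, -0.00013504]), 'tau': array([-1.98474545e-04, -4.58932185e+01,  2.09193164e-01, -1.65743369e+01,
       -6.11036690e-02,  2.05220544e-02,  2.50513694e-04]), 'ee_pos': array([ 289.20949964, -581.14422847,  186.89223917]), 'ee_rot': array([-1.24255551e-03,  9.73460219e-01,  2.28852700e-01, -3.15211084e-04]), 'ft_force': array([-0.17806457, -0.17120533,  0.20570857]), 'wrist_torque': array([0.03273605, 0.01342476, 0.00248796]), 'finger_force': 0.0, 'finger_gap': 92.83922334193193}
top (array([ 354.68987807,   61.30882823, 1523.64774163]), array([ 1.41745435e-01, -5.24869756e-04, -9.89991216e-01]))
top stapler 0.79 [257. 169. 327. 209.] [650.6  29.  248.5 103.6 -74.1]
top stapler 0.52 [270. 235. 287. 268.] [421.1  69.7 117.   63.5  -6.3]
top stapler 0.34 [212. 230. 218. 255.] [445.9 295.2  87.6  16.3   9.1]
top strip 0.49 [182. 231. 192. 256.] [443.2 394.4  97.3
[... 2436 characters left out ...]
223. 333. 290. 420.] 
side skull 0.62 [370. 200. 409. 226.] 
side skull 0.51 [163. 222. 197. 269.] 
side mug 0.72 [165. 223. 195. 268.] 
side mug 0.22 [202. 211. 253. 240.] 
side calculator 0.7 [341. 217. 383. 244.] 
side calculator 0.62 [204. 211. 250. 237.] 
side carton1 0.95 [371. 198. 407. 230.] 
side carton1 0.93 [341. 218. 383. 243.] 
side carton1 0.84 [288. 263. 333. 297.] 
side carton1 0.65 [318. 236. 363. 268.] 
side carton1 0.52 [192. 340. 240. 362.] 
side press_pad 0.69 [258. 151. 279. 213.] 
side magazine 0.75 [252.1 237.8]
side stapler_hinge 0.57 [270.4 212.1]
side press_pad 0.8 [268.2 156.2]
side strip 0.92 [216.9 356.6]
side strip 0.71 [340.6 256.8]
side stub 0.5 [253.4 240.1]
```

View pics/top0.png

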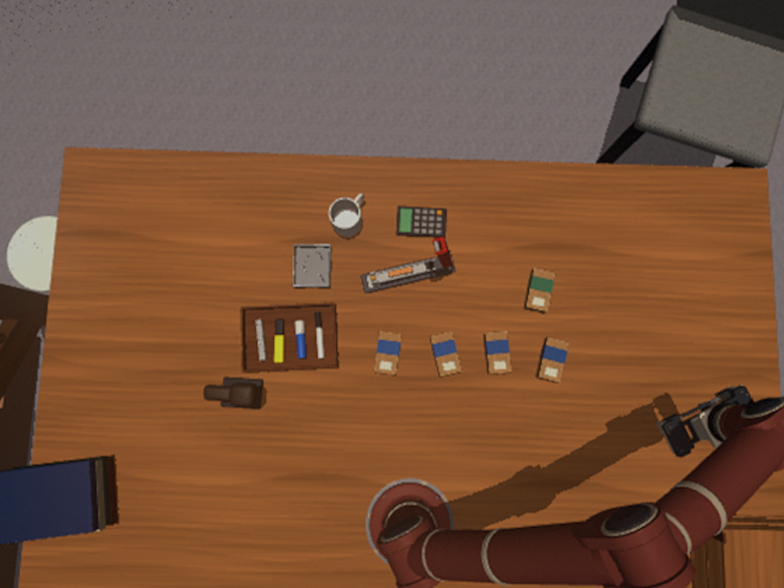

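View pics/side0.png

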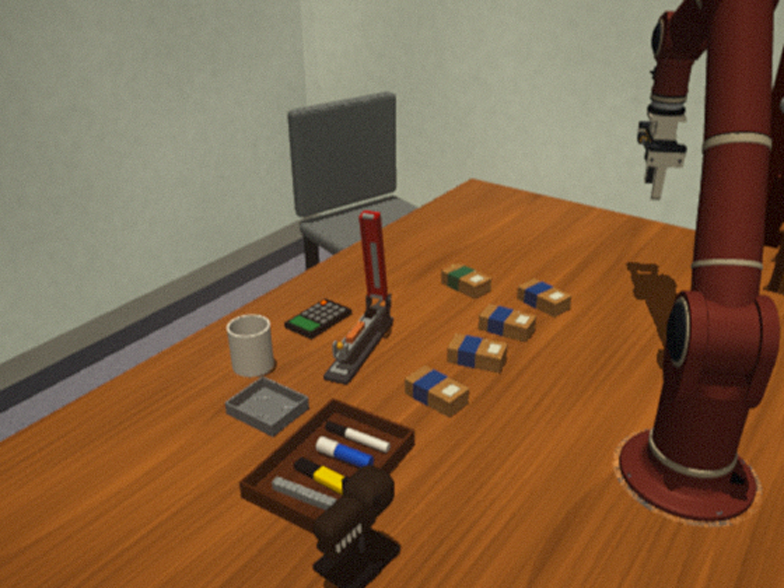

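The top view shows four blue-banded cartons in a row at top-image (387,352), (446,354), (497,352) and (552,360), with the green one at (540,290). The stapler is open, its hinge end at right (445,262), with the copper stub in it. The strip is the leftmost item in the tray, (260,340). The side view agrees. Next I fit box models to the masks in both cameras.

```bash
cat >> h.py <<'E'
from scipy.optimize import minimize
def corners(p,L,W,H,z0):
    c,s=np.cos(p[2]),np.sin(p[2])
    return np.array([[p[0]+c*a-s*b,p[1]+s*a+c*b,z] for a in(-L/2,L/2) for b in(-W/2,W/2) for z in(z0,z0+H)])
def render(s,p,dims,z0,k=8):
    h=cv2.convexHull(((proj(s,corners(p,*dims,z0))+.5)*16*1).astype(np.float32)).reshape(-1,2)
    return h
def cost(p,obs,dims,z0):
    t=0
    for s,m,(x0,y0,x1,y1) in obs:
        k=6; im=np.zeros(((y1-y0)*k,(x1-x0)*k),np.uint8)
        q=cv2.convexHull(proj(s,corners(p,*dims,z0)).astype(np.float32)).reshape(-1,2)
        q=((q-[x0,y0]+.5)*k-.5)
        cv2.fillConvexPoly(im,np.round(q*16).astype(np.int32),255,shift=4)
        r=cv2.resize(im,(x1-x0,y1-y0),interpolation=cv2.INTER_AREA)/255.
        t+=((r-m[y0:y1,x0:x1])**2).sum()/m.sum()
    return t
def fit(pairs,p0,dims,z0):
    obs=[]
    for s,m in pairs:
        ys,xs=np.where(m); obs.append((s,m.astype(float),(max(xs.min()-12,0),max(ys.min()-12,0),min(xs.max()+12,560),min(ys.max()+12,420))))
    best=None
    for da in(-.1,.1):
        sim=np.array([[p0[0],p0[1],p0[2]+da]]*4,float); sim[1,0]+=8; sim[2,1]+=8; sim[3,2]+=.15
        r=minimize(cost,sim[0],args=(obs,dims,z0),method='Nelder-Mead',options=dict(initial_simplex=sim,xatol=.05,fatol=1e-5))
        if best is None or r.fun<best.fun: best=r
    return best
def near(masks,s,xyz,tol=25):
    """mask whose centroid is nearest the projected point"""
    u=proj(s,xyz)[0]; b=None
    for r in masks:
        ys,xs=np.where(r['region'])
        if len(xs)<15: continue
        d=np.hypot(xs.mean()-u[0],ys.mean()-u[1])
        if d<tol and (b is None or d<b[0]): b=(d,r['region'])
    return None if b is None else b[1]
def tri(sa,ua,sb,ub):
    (c1,d1),(c2,d2)=ray(sa,ua),ray(sb,ub); d1/=np.linalg.norm(d1); d2/=np.linalg.norm(d2)
    t=np.linalg.lstsq(np.c_[d1,-d2],c2-c1,rcond=None)[0]; a,b=c1+t[0]*d1,c2+t[1]*d2
    return (a+b)/2,np.linalg.norm(a-b)
CART=(104,56,34)
def locate(target,p0,dims,z0,S,M,cams=('top','side'),tol=12):
    pr=[]
    for n in cams:
        m=near(M[n],S[n],[p0[0],p0[1],z0+dims[2]/2],tol)
        if m is not None: pr.append((S[n],m))
    if not pr: return None
    r=fit(pr,p0,dims,z0); return len(pr),np.round(r.x[:2],1),round(np.degrees(r.x[2]),1),round(r.fun,3)
E
python3 - <<'E'
from h import *
S={n:snapshot(n) for n in('top','side')}
save(S['top'],'tz.png',6,(165,160,330,275)) if 0 else save(S['top'],'tz.png',8,(250,160,340,225))
save(S['side'],'sz.png',8,(220,150,300,225)) if 0 else save(S['side'],'sz.png',6,(222,180,300,280))
D=np.radians
jobs=[('carton1',(420,70,D(-6)),CART,0),('carton1',(420,-75,D(14)),CART,0),('carton1',(424,-206,D(7)),CART,0),('carton1',(410,-343,D(-13)),CART,0),('base_carton',(585,-314,D(-11)),CART,0),
('strip',(443,393,D(6)),(105,14,14),5),('stub',(619,42,D(-76)),(62,14,14),44),('tin',(636,271,0.03),(110,95,25),0),('tray',(450,319,.08),(165,240,32),0)]
for t,p,d,z in jobs:
    M={n:silhouettes(n,t) for n in S}
    for c in(('top','side'),('top',),('side',)): print(t,c,locate(t,p,d,z,S,M,c))
P={n:{t:[np.array(r['location'])*[560,420] for r in spot_point(n,t)] for t in('magazine','stapler_hinge','press_pad','stub','strip')} for n in S}
for t in('magazine','stapler_hinge','press_pad'): print(t,tri(S['top'],P['top'][t][0],S['side'],P['side'][t][0]))
E
```

```text
carton1 ('top', 'side') (2, array([417.9,  69.2]), np.float64(-6.7), np.float64(0.11))
carton1 ('top',) (1, array([417.7,  70.5]), np.float64(-6.1), np.float64(0.028))
carton1 ('side',) (1, array([419.6,  65.7]), np.float64(-7.4), np.float64(0.023))
carton1 ('top', 'side') (2, array([419.6, -78. ]), np.float64(13.7), np.float64(0.088))
carton1 ('top',) (1, array([418.6, -77.2]), np.float64(15.0), np.float64(0.048))
carton1 ('side',) (1, array([420.8, -79.2]), np.float64(13.5), np.float64(0.026))
carton1 ('top', 'side') (2, array([ 427.2, -210.5]), np.float64(6.4), np.float64(0.103))
carton1 ('top',) (1, array([ 426.5, -209.5]), np.float64(6.8), np.float64(0.023))
carton1 ('side',) (1, array([ 429.3, -213.8]), np.float64(7.1), np.float64(0.03))
carton1 ('top', 'side') (2, array([ 411.7, -351.2]), np.float64(-13.9), np.float64(0.096))
carton1 ('top',) (1, array([ 411.4, -350.2]), np.float64(-13.8), np.float64(0.028))
carton1 ('side',) (1, array([ 413.7, -354.5]), np.float64(-13.1), np.float64(0.033))
base_carton ('top', 'side') (2, array([ 588.2, -319.1]), np.float64(-13.0), np.float64
[... 668 characters left out ...]
4(2.5), np.float64(0.087))
tin ('top',) (1, array([638.3, 273.1]), np.float64(4.0), np.float64(0.03))
tin ('side',) (1, array([640.2, 268.5]), np.float64(1.2), np.float64(0.011))
tray ('top', 'side') (2, array([451.4, 319.5]), np.float64(4.1), np.float64(1.076))
tray ('top',) (1, array([450.3, 321.4]), np.float64(3.8), np.float64(0.356))
tray ('side',) (1, array([454.8, 317.3]), np.float64(3.1), np.float64(0.695))
magazine (array([622.73905425,  40.92697346,  41.02282907]), np.float64(14.13145067612836))
stapler_hinge (array([656.04018552, -72.76055035,  67.24726427]), np.float64(8.177089106279674))
press_pad (array([652.04085024, -63.88112663, 237.01423056]), np.float64(12.164460917654077))
```

View pics/tz.png

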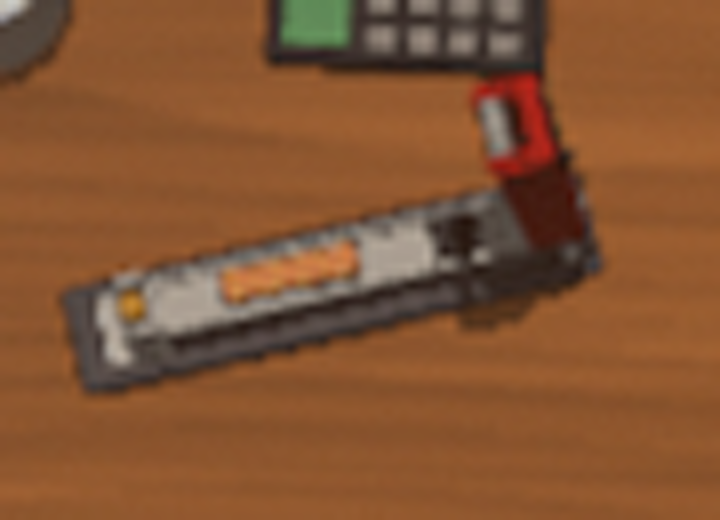

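The top zoom shows the copper stub at crop (290,272) in the channel, the front stop with its brass screw at (130,305), the follower at (460,235), and the cover leaning over the rear. I refine stub and stapler axes by colour.

```bash
cat >> h.py <<'E'
def hsvmask(s,lo,hi,box):
    h=cv2.cvtColor(s['frame'],cv2.COLOR_RGB2HSV); m=cv2.inRange(h,np.array(lo),np.array(hi))>0
    o=np.zeros_like(m); o[box[1]:box[3],box[0]:box[2]]=m[box[1]:box[3],box[0]:box[2]]; return o
def need(xyz,yaw=None,st=None):
    """units (25 mm) along tool axes to reach xyz; then z-turn in 0.08 rad units to tool-x yaw (deg, mod 180)"""
    st=st or sense(); q=st['ee_rot']; r=R.from_quat([q[1],q[2],q[3],q[0]]); 
    t=r.inv().apply(np.array(xyz,float)-st['ee_pos'])/25
    X=r.as_matrix()[:,0]; y0=np.degrees(np.arctan2(X[1],X[0])); tz=r.as_matrix()[:,2]
    out=dict(t=np.round(t,2),yaw=round(y0,1),pos=np.round(st['ee_pos'],1),tz=np.round(tz,3),gap=round(st['finger_gap'],1),f=np.round(st['ft_force'],1),clk=round(st['clock'],1))
    if yaw is not None:
        d=(yaw-y0+90)%180-90; out['turn']=round(-np.radians(d)/.08,2)
    return out
E
python3 - <<'E'
from h import *
S={n:snapshot(n) for n in('top','side')}
m={'top':hsvmask(S['top'],(5,90,150),(20,255,255),(274,185,299,203)),'side':hsvmask(S['side'],(5,90,150),(20,255,255),(240,222,266,250))}
for n in S:
    ys,xs=np.where(m[n]); print(n,m[n].sum(),xs.mean(),ys.mean(),S[n]['frame'][int(ys.mean()),int(xs.mean())])
    r=fit([(S[n],m[n])],(621,41,np.radians(-75)),(62,14,14),44); print(r.x[:2],np.degrees(r.x[2]),r.fun)
r=fit([(S[n],m[n]) for n in S],(621,41,np.radians(-75)),(62,14,14),44); print(r.x[:2],np.degrees(r.x[2]),r.fun)
# stapler foot axis from the networks' points
for t in('magazine','stapler_hinge','press_pad'):
    for n in S:
        for q in spot_point(n,t)[:1]:
            z={'magazine':44,'stapler_hinge':66,'press_pad':250}[t]; print(t,n,np.round(at_z(S[n],np.array(q['location'])*[560,420],z),1))
print(need((621,41,150),-75))
print(proj(S['side'],sense()['ee_pos']),proj(S['top'],sense()['ee_pos']))
E
```

```text
top 72 285.5833333333333 193.27777777777777 [200 124  70]
[625.68819709  42.3084772 ] -76.50927614348821 0.13674697765816568
side 279 249.06451612903226 233.43010752688173 [174  98  35]
[640.95708525  37.68707647] -91.79045309438632 0.4539670570596641
[626.68481989  41.08957431] -74.77433619858321 0.9538626582827944
magazine top [623.1  40.7  44. ]
stapler_hinge top [667.  -74.1  66. ]
stapler_hinge side [653.2 -83.2  66. ]
press_pad top [ 544.3 -259.   250. ]
press_pad side [641.6 -47.  250. ]
{'t': array([ 22.97, -16.4 ,   1.52]), 'yaw': np.float64(26.5), 'pos': array([ 289.6, -581.9,  188. ]), 'tz': array([-0.,  0., -1.]), 'gap': 93.0, 'f': array([0.3, 0.4, 0.4]), 'clk': 3.9, 'turn': np.float64(-17.13)}
[[462.82597032 145.06509622]] [[482.10683486 296.72767106]]
```

View pics/sz.png

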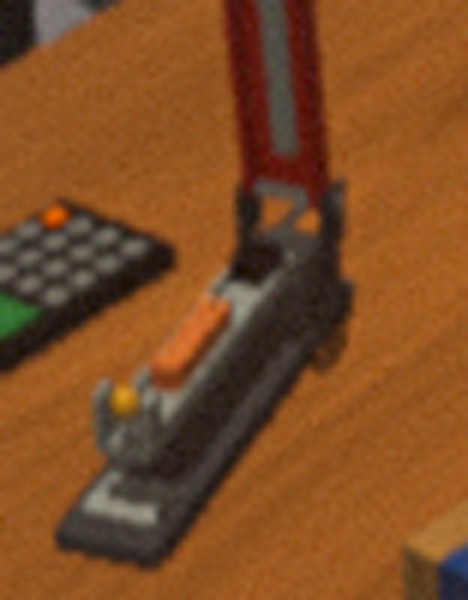

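The side zoom shows the copper stub at crop (190,340) in the channel, the brass-headed front stop at (122,400) and the follower at (260,262). Start moving: a waypoint clear of the cover, then the turn.

Call:
servo_tool([
  {"gripper": 93,"travel": [0.92,-0.98,0.07],"rotation": [0,0,0]},
  {"gripper": 93,"travel": [0.92,-0.98,0.07],"rotation": [0,0,0]},
  {"gripper": 93,"travel": [0.92,-0.98,0.07],"rotation": [0,0,0]},
  {"gripper": 93,"travel": [0.92,-0.98,0.07],"rotation": [0,0,0]},
  {"gripper": 93,"travel": [0.92,-0.98,0.07],"rotation": [0,0,0]},
  {"gripper": 93,"travel": [0.92,-0.98,0.07],"rotation": [0,0,0]},
  {"gripper": 93,"travel": [0.92,-0.98,0.07],"rotation": [0,0,0]},
  {"gripper": 93,"travel": [0.92,-0.98,0.07],"rotation": [0,0,0]},
  {"gripper": 93,"travel": [0.92,-0.98,0.07],"rotation": [0,0,0]},
  {"gripper": 93,"travel": [0.92,-0.98,0.07],"rotation": [0,0,0]},
  {"gripper": 93,"travel": [0.92,-0.98,0.07],"rotation": [0,0,0]},
  {"gripper": 93,"travel": [0.92,-0.98,0.07],"rotation": [0,0,0]},
  {"gripper": 93,"travel": [0.92,-0.98,0.07],"rotation": [0,0,0]},
  {"gripper": 93,"travel": [0.92,-0.98,0.07],"rotation": [0,0,0]},
  {"gripper": 93,"travel": [0.92,-0.98,0.07],"rotation": [0,0,0]},
  {"gripper": 93,"travel": [0.92,-0.98,0.07],"rotation": [0,0,0]},
  {"gripper": 93,"travel": [0.92,-0.98,0.07],"rotation": [0,0,0]},
  {"gripper": 93,"travel": [0.92,-0.98,0.07],"rotation": [0,0,0]},
  {"gripper": 93,"travel": [0.92,-0.98,0.07],"rotation": [0,0,0]},
  {"gripper": 93,"travel": [0.92,-0.98,0.07],"rotation": [0,0,0]},
])

```text
clock: 6.4
ee_pos: [483.6, 62.8, 153.3]
ee_rot: [0.0, 0.973, 0.229, 0.0]
ft_force: [0.5, 0.7, -0.2]
finger_gap: 92.8
finger_force: 0.0
```

Call:
servo_tool([
  {"gripper": 60,"travel": [0,0,0],"rotation": [0,0,-0.95]},
  {"gripper": 60,"travel": [0,0,0],"rotation": [0,0,-0.95]},
  {"gripper": 60,"travel": [0,0,0],"rotation": [0,0,-0.95]},
  {"gripper": 60,"travel": [0,0,0],"rotation": [0,0,-0.95]},
  {"gripper": 60,"travel": [0,0,0],"rotation": [0,0,-0.95]},
  {"gripper": 60,"travel": [0,0,0],"rotation": [0,0,-0.95]},
  {"gripper": 60,"travel": [0,0,0],"rotation": [0,0,-0.95]},
  {"gripper": 60,"travel": [0,0,0],"rotation": [0,0,-0.95]},
  {"gripper": 60,"travel": [0,0,0],"rotation": [0,0,-0.95]},
  {"gripper": 60,"travel": [0,0,0],"rotation": [0,0,-0.95]},
  {"gripper": 60,"travel": [0,0,0],"rotation": [0,0,-0.95]},
  {"gripper": 60,"travel": [0,0,0],"rotation": [0,0,-0.95]},
  {"gripper": 60,"travel": [0,0,0],"rotation": [0,0,-0.95]},
  {"gripper": 60,"travel": [0,0,0],"rotation": [0,0,-0.95]},
  {"gripper": 60,"travel": [0,0,0],"rotation": [0,0,-0.95]},
  {"gripper": 60,"travel": [0,0,0],"rotation": [0,0,-0.95]},
  {"gripper": 60,"travel": [0,0,0],"rotation": [0,0,-0.95]},
  {"gripper": 60,"travel": [0,0,0],"rotation": [0,0,-0.95]},
  {"gripper": 60,"travel": [0,0,0],"rotation": [0,0,0]},
])

```text
clock: 8.78
ee_pos: [483.3, 61.6, 153.2]
ee_rot: [0.0, 0.61, 0.792, 0.0]
ft_force: [0.3, 0.6, -1.0]
finger_gap: 59.8
finger_force: 0.0
```

```bash
python3 -c "
from h import *
print(need((625,40,53),-76)); print(need((625,40,100),-76))"
```

```text
{'t': array([-2.28,  5.26,  4.01]), 'yaw': np.float64(104.8), 'pos': array([483.3,  61.6, 153.2]), 'tz': array([ 0.,  0., -1.]), 'gap': 59.8, 'f': array([ 0.3,  0.6, -1. ]), 'clk': 8.8, 'turn': np.float64(0.17)}
{'t': array([-2.28,  5.26,  2.13]), 'yaw': np.float64(104.8), 'pos': array([483.3,  61.6, 153.2]), 'tz': array([ 0.,  0., -1.]), 'gap': 59.8, 'f': array([ 0.3,  0.6, -1. ]), 'clk': 8.8, 'turn': np.float64(0.17)}
```

Call:
servo_tool([
  {"gripper": 45,"travel": [-0.38,0.88,0.35],"rotation": [0,0,0]},
  {"gripper": 45,"travel": [-0.38,0.88,0.35],"rotation": [0,0,0]},
  {"gripper": 45,"travel": [-0.38,0.88,0.35],"rotation": [0,0,0]},
  {"gripper": 45,"travel": [-0.38,0.88,0.35],"rotation": [0,0,0]},
  {"gripper": 45,"travel": [-0.38,0.88,0.35],"rotation": [0,0,0]},
  {"gripper": 45,"travel": [-0.38,0.88,0.35],"rotation": [0,0,0]},
  {"gripper": 45,"travel": [0,0,0.7],"rotation": [0,0,0]},
  {"gripper": 45,"travel": [0,0,0],"rotation": [0,0,0]},
])

```text
clock: 9.78
ee_pos: [622.6, 40.4, 81.0]
ee_rot: [-0.002, 0.61, 0.793, -0.002]
ft_force: [-0.4, -0.4, 0.4]
finger_gap: 45.3
finger_force: 0.0
```

```bash
python3 -c "
from h import *
s=snapshot('side'); 
p=sense()['ee_pos']; print(proj(s,p),proj(s,p-[0,0,32]), need((625,40,53)))
f=s['frame']
save(s,'a1.png',6,(210,160,310,260))"
```

```text
[[252.98183349 227.16912129]] [[253.35335054 237.28440084]] {'t': array([-0.05,  0.06,  1.16]), 'yaw': np.float64(104.9), 'pos': array([623.3,  40.7,  82.1]), 'tz': array([-0.003, -0.   , -1.   ]), 'gap': 45.1, 'f': array([-0.5, -0.5,  0.1]), 'clk': 9.8}
```

View pics/a1.png

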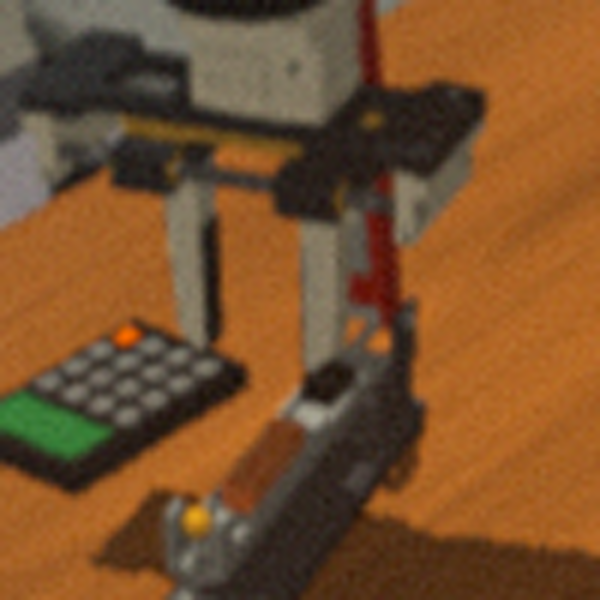

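The picture puts the fingertips at crop (205,340) and (318,365). That is laterally on target but higher than the calibrated TCP, (258,403). I descend and close gently; the finger gap will show what is held.

Call:
servo_tool([
  {"gripper": 45,"travel": [0,0,0.4],"rotation": [0,0,0]},
  {"gripper": 45,"travel": [0,0,0.4],"rotation": [0,0,0]},
  {"gripper": 45,"travel": [0,0,0.32],"rotation": [0,0,0]},
  {"gripper": 45,"travel": [0,0,0],"rotation": [0,0,0]},
  {"gripper": 0,"travel": [0,0,0],"rotation": [0,0,0]},
  {"gripper": 0,"travel": [0,0,0],"rotation": [0,0,0]},
  {"gripper": 0,"travel": [0,0,0],"rotation": [0,0,0]},
  {"gripper": 0,"travel": [0,0,0],"rotation": [0,0,0]},
  {"gripper": 0,"travel": [0,0,0],"rotation": [0,0,0]},
], grip_force=12)

```text
clock: 10.95
ee_pos: [625.3, 40.5, 55.1]
ee_rot: [0.0, 0.61, 0.792, 0.0]
ft_force: [0.6, -0.3, -0.1]
finger_gap: 2.3
finger_force: 0.0
```

```bash
python3 -c "
from h import *
s=snapshot('side'); 
p=sense()['ee_pos']; print(proj(s,p), need((625,40,53)),sense()['finger_force'])
save(s,'a2.png',6,(210,160,310,260))"
```

```text
[[252.78782253 235.44144857]] {'t': array([-0.02, -0.02,  0.09]), 'yaw': np.float64(104.8), 'pos': array([625.3,  40.5,  55.1]), 'tz': array([ 0.,  0., -1.]), 'gap': 0.7, 'f': array([ 0.1,  0.2, -0.5]), 'clk': 11.0} 0.0
```

View pics/a2.png

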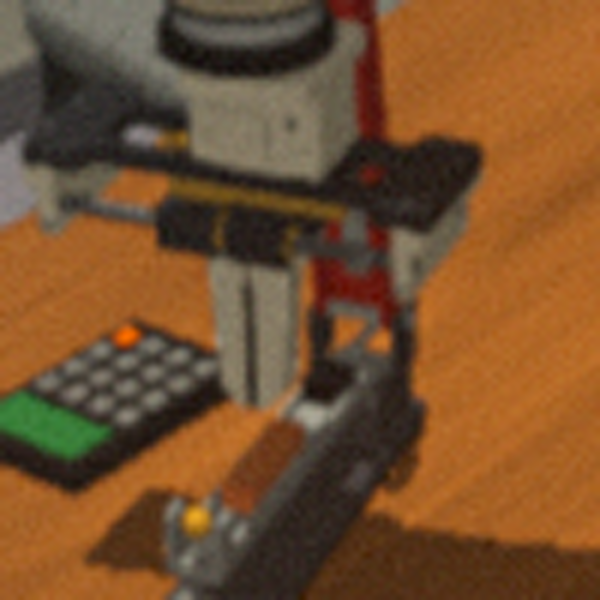

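Closed on nothing: the tips show at crop (252,405), about 8 px above the calibrated TCP. Check the top view to separate a height offset from a horizontal one.

```bash
python3 -c "
from h import *
s=snapshot('top'); 
p=sense()['ee_pos']; 
for z in(0,84,150): print(z,(proj(s,p+[0,0,z])-[240,150])*7)
print((proj(s,[625,40,51])-[240,150])*7)
save(s,'a3.png',7,(240,150,340,230))"
```

```text
0 [[323.02890166 303.30419205]]
84 [[326.3893128  271.52113285]]
150 [[329.32193253 243.7841619 ]]
[[323.77626992 305.32413415]]
```

View pics/a3.png

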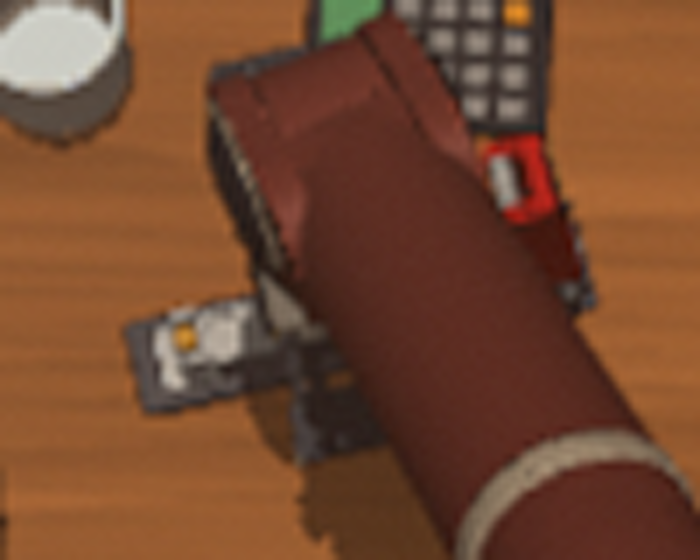

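The top view shows only the arm and the hand's near end at (340,420), so it does not settle the question. I open to 45 (straddling the magazine), go down in stages and close gently.

Call:
servo_tool([
  {"gripper": 45,"travel": [0,0,0],"rotation": [0,0,0]},
  {"gripper": 45,"travel": [0,0,0],"rotation": [0,0,0]},
  {"gripper": 45,"travel": [0,0,0],"rotation": [0,0,0]},
  {"gripper": 45,"travel": [0,0,0.2],"rotation": [0,0,0]},
  {"gripper": 45,"travel": [0,0,0.2],"rotation": [0,0,0]},
  {"gripper": 45,"travel": [0,0,0.1],"rotation": [0,0,0]},
  {"gripper": 45,"travel": [0,0,0],"rotation": [0,0,0]},
])

```text
clock: 11.92
ee_pos: [625.0, 40.5, 42.2]
ee_rot: [-0.0, 0.61, 0.793, -0.0]
ft_force: [0.5, 0.5, 0.2]
finger_gap: 45.0
finger_force: 0.0
```

Call:
servo_tool([
  {"gripper": 45,"travel": [0,0,0.2],"rotation": [0,0,0]},
  {"gripper": 45,"travel": [0,0,0.2],"rotation": [0,0,0]},
  {"gripper": 45,"travel": [0,0,0],"rotation": [0,0,0]},
  {"gripper": 0,"travel": [0,0,0],"rotation": [0,0,0]},
  {"gripper": 0,"travel": [0,0,0],"rotation": [0,0,0]},
  {"gripper": 0,"travel": [0,0,0],"rotation": [0,0,0]},
  {"gripper": 0,"travel": [0,0,0],"rotation": [0,0,0]},
], grip_force=8)

```text
clock: 12.8
ee_pos: [625.3, 40.5, 32.7]
ee_rot: [0.0, 0.61, 0.793, 0.0]
ft_force: [0.0, 0.0, -0.0]
finger_gap: 9.7
finger_force: 0.0
```

Call:
servo_tool([
  {"gripper": 40,"travel": [0,0,0],"rotation": [0,0,0]},
  {"gripper": 40,"travel": [0,0,0],"rotation": [0,0,0]},
  {"gripper": 40,"travel": [0,0,0],"rotation": [0,0,0]},
  {"gripper": 40,"travel": [0,0,0.14],"rotation": [0,0,0]},
  {"gripper": 40,"travel": [0,0,0],"rotation": [0,0,0]},
  {"gripper": 0,"travel": [0,0,0],"rotation": [0,0,0]},
  {"gripper": 0,"travel": [0,0,0],"rotation": [0,0,0]},
  {"gripper": 0,"travel": [0,0,0],"rotation": [0,0,0]},
  {"gripper": 0,"travel": [0,0,0],"rotation": [0,0,0]},
  {"gripper": 0,"travel": [0,0,0],"rotation": [0,0,0]},
])

```text
clock: 14.05
ee_pos: [625.3, 40.5, 29.1]
ee_rot: [-0.0, 0.61, 0.793, 0.0]
ft_force: [-0.1, 0.2, -0.3]
finger_gap: 0.6
finger_force: 0.0
```

```bash
python3 -c "
from h import *
s=snapshot('side'); 
p=sense()['ee_pos']; print(proj(s,p), need((625,40,53)),sense()['finger_force'])
save(s,'a4.png',6,(210,160,310,260))"
```

```text
[[253.0819586  243.52654296]] {'t': array([-0.02, -0.02, -0.96]), 'yaw': np.float64(104.8), 'pos': array([625.3,  40.5,  29.1]), 'tz': array([ 0.,  0., -1.]), 'gap': 0.4, 'f': array([-0.1,  0.8,  0.6]), 'clk': 14.1} 0.0
```

View pics/a4.png

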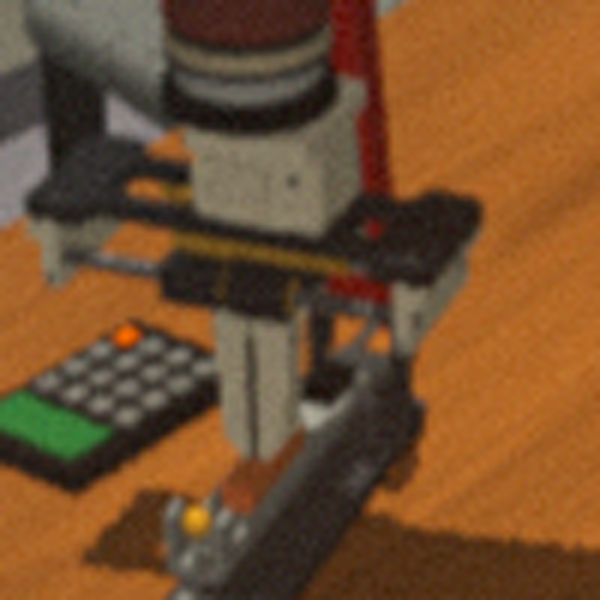

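The tips at crop (255,458) are just over the stub, so the real tips sit about 25–30 mm above the reported TCP. I go on lower in small steps.

Call:
servo_tool([
  {"gripper": 40,"travel": [0,0,0],"rotation": [0,0,0]},
  {"gripper": 40,"travel": [0,0,0],"rotation": [0,0,0]},
  {"gripper": 40,"travel": [0,0,0],"rotation": [0,0,0]},
  {"gripper": 40,"travel": [0,0,0.2],"rotation": [0,0,0]},
  {"gripper": 40,"travel": [0,0,0],"rotation": [0,0,0]},
  {"gripper": 0,"travel": [0,0,0],"rotation": [0,0,0]},
  {"gripper": 0,"travel": [0,0,0],"rotation": [0,0,0]},
  {"gripper": 0,"travel": [0,0,0],"rotation": [0,0,0]},
  {"gripper": 0,"travel": [0,0,0],"rotation": [0,0,0]},
  {"gripper": 0,"travel": [0,0,0],"rotation": [0,0,0]},
])

```text
clock: 15.35
ee_pos: [625.3, 40.5, 24.2]
ee_rot: [0.0, 0.61, 0.793, 0.0]
ft_force: [-0.2, 0.7, 0.2]
finger_gap: 14.0
finger_force: 8.0
```

Stub held at 14.0 mm. I regrip 2.5 mm lower for more overlap, with more force.

Call:
servo_tool([
  {"gripper": 34,"travel": [0,0,0],"rotation": [0,0,0]},
  {"gripper": 34,"travel": [0,0,0],"rotation": [0,0,0]},
  {"gripper": 34,"travel": [0,0,0.1],"rotation": [0,0,0]},
  {"gripper": 34,"travel": [0,0,0],"rotation": [0,0,0]},
  {"gripper": 0,"travel": [0,0,0],"rotation": [0,0,0]},
  {"gripper": 0,"travel": [0,0,0],"rotation": [0,0,0]},
  {"gripper": 0,"travel": [0,0,0],"rotation": [0,0,0]},
  {"gripper": 0,"travel": [0,0,0],"rotation": [0,0,0]},
  {"gripper": 0,"travel": [0,0,0],"rotation": [0,0,0]},
], grip_force=20)

```text
clock: 16.48
ee_pos: [625.3, 40.5, 21.6]
ee_rot: [0.0, 0.61, 0.793, 0.0]
ft_force: [0.2, 0.5, -0.0]
finger_gap: 13.9
finger_force: 20.0
```

```bash
python3 -c "
from h import *
st=sense(); print(st['finger_force'],need((625,40,150))); print(need((638,271,100),None))"
```

```text
20.000042617321014 {'t': array([-0.02, -0.02, -5.13]), 'yaw': np.float64(104.8), 'pos': array([625.3,  40.5,  21.6]), 'tz': array([ 0.,  0., -1.]), 'gap': 13.9, 'f': array([ 0.2,  0.5, -0. ]), 'clk': 16.5}
{'t': array([ 8.78,  2.85, -3.13]), 'yaw': np.float64(104.8), 'pos': array([625.3,  40.5,  21.6]), 'tz': array([ 0.,  0., -1.]), 'gap': 13.9, 'f': array([ 0.2,  0.5, -0. ]), 'clk': 16.5}
```

Call:
servo_tool([
  {"gripper": 0,"travel": [0,0,-0.4],"rotation": [0,0,0]},
  {"gripper": 0,"travel": [0,0,-0.6],"rotation": [0,0,0]},
  {"gripper": 0,"travel": [0,0,-0.7],"rotation": [0,0,0]},
  {"gripper": 0,"travel": [0,0,-0.7],"rotation": [0,0,0]},
  {"gripper": 0,"travel": [0.5,0.2,0],"rotation": [0,0,0]},
  {"gripper": 0,"travel": [0.8,0.26,0],"rotation": [0,0,0]},
  {"gripper": 0,"travel": [0.8,0.26,0],"rotation": [0,0,0]},
  {"gripper": 0,"travel": [0.8,0.26,0],"rotation": [0,0,0]},
  {"gripper": 0,"travel": [0.8,0.26,0],"rotation": [0,0,0]},
  {"gripper": 0,"travel": [0.8,0.26,0],"rotation": [0,0,0]},
  {"gripper": 0,"travel": [0.8,0.26,0],"rotation": [0,0,0]},
  {"gripper": 0,"travel": [0.8,0.26,0],"rotation": [0,0,0]},
  {"gripper": 0,"travel": [0.8,0.26,0],"rotation": [0,0,0]},
  {"gripper": 0,"travel": [0.8,0.26,0],"rotation": [0,0,0]},
  {"gripper": 0,"travel": [0.8,0.26,0],"rotation": [0,0,0]},
  {"gripper": 0,"travel": [0.3,0.1,0],"rotation": [0,0,0]},
  {"gripper": 0,"travel": [0,0,0],"rotation": [0,0,0]},
])

```text
clock: 18.6
ee_pos: [638.8, 272.3, 81.4]
ee_rot: [-0.0, 0.61, 0.793, -0.0]
ft_force: [-0.9, -0.3, 0.8]
finger_gap: 13.5
finger_force: 20.0
```

```bash
python3 -c "
from h import *
s=snapshot('side'); 
p=sense()['ee_pos']; print((proj(s,p)-[140,200])*6, need((638,271,-10)),sense()['finger_force'])
# stub expected: bottom 22.4 mm above ee
print((proj(s,p+[0,0,29.4])-[140,200])*6)
m=hsvmask(s,(5,90,100),(20,255,255),(140,200,240,300)); ys,xs=np.where(m)
save(s,'a5.png',6,(140,200,240,300))"
```

```text
[[284.57612591 397.24173722]] {'t': array([ 0.01, -0.04,  3.66]), 'yaw': np.float64(104.8), 'pos': array([639.1, 271. ,  81.4]), 'tz': array([-0.   , -0.001, -1.   ]), 'gap': 13.6, 'f': array([ 0.6, -0.4,  0.1]), 'clk': 18.6} 19.999792277812958
[[277.56749846 335.92910694]]
```

View pics/a5.png

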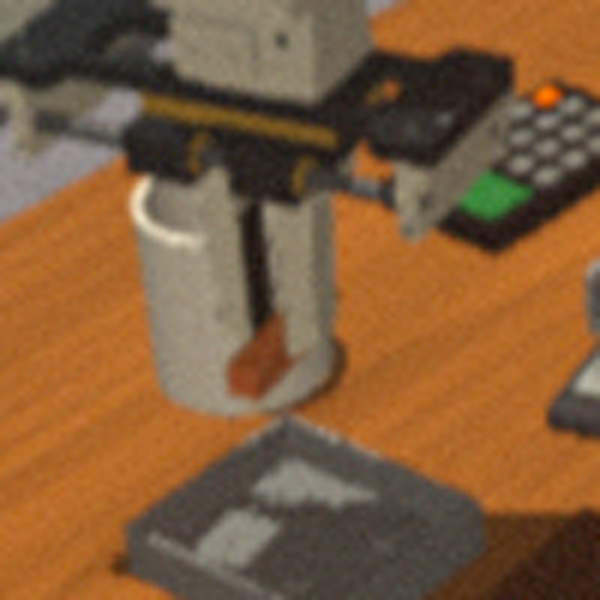

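Stub held firmly at crop (262,355), heading over the tin at (300,510). The mug is just behind, so I bias 12 mm away from it, lower and release.

Call:
servo_tool([
  {"gripper": 0,"travel": [0,-0.5,0.3],"rotation": [0,0,0]},
  {"gripper": 0,"travel": [0,0,0.6],"rotation": [0,0,0]},
  {"gripper": 0,"travel": [0,0,0.6],"rotation": [0,0,0]},
  {"gripper": 0,"travel": [0,0,0.6],"rotation": [0,0,0]},
  {"gripper": 0,"travel": [0,0,0.6],"rotation": [0,0,0]},
  {"gripper": 0,"travel": [0,0,0.5],"rotation": [0,0,0]},
  {"gripper": 0,"travel": [0,0,0.4],"rotation": [0,0,0]},
  {"gripper": 0,"travel": [0,0,0],"rotation": [0,0,0]},
])

```text
clock: 19.65
ee_pos: [626.4, 268.2, -9.4]
ee_rot: [-0.0, 0.61, 0.793, -0.001]
ft_force: [-0.9, 0.1, -0.5]
finger_gap: 13.7
finger_force: 20.0
```

Call:
servo_tool([
  {"gripper": 32,"travel": [0,0,0],"rotation": [0,0,0]},
  {"gripper": 32,"travel": [0,0,0],"rotation": [0,0,0]},
  {"gripper": 32,"travel": [0,0,0],"rotation": [0,0,0]},
  {"gripper": 32,"travel": [0,0,-0.4],"rotation": [0,0,0]},
  {"gripper": 32,"travel": [0,0,-0.8],"rotation": [0,0,0]},
  {"gripper": 32,"travel": [0,0,-0.9],"rotation": [0,0,0]},
  {"gripper": 32,"travel": [0,0,-0.9],"rotation": [0,0,0]},
  {"gripper": 32,"travel": [0,0,-0.9],"rotation": [0,0,0]},
  {"gripper": 32,"travel": [0,0,-0.9],"rotation": [0,0,0]},
])

```text
clock: 20.78
ee_pos: [627.3, 268.9, 114.4]
ee_rot: [0.0, 0.61, 0.793, 0.001]
ft_force: [0.1, 0.4, -0.1]
finger_gap: 31.9
finger_force: 0.0
```

```bash
python3 -c "
from h import *
S={n:snapshot(n) for n in('top','side')}
m=hsvmask(S['side'],(5,90,100),(20,255,255),(165,270,218,310)); ys,xs=np.where(m); print(m.sum(),xs.mean(),ys.mean(),at_z(S['side'],(xs.mean(),ys.mean()),12), proj(S['side'],(638,271,12)))
for n in S:
  for r in silhouettes(n,'stub')[:2]: print(n,r['confidence'],np.array(r['box'])*[560,420,560,420])
M={n:silhouettes(n,'strip') for n in S}
for c in(('top','side'),('top',),('side',)): print(locate('strip',(443,393,.15),(105,14,14),5,S,M,c))
print(need((443,393,90),9))"
```

```text
692 187.3020231213873 286.4104046242775 [653.19307443 266.48355566  12.        ] [[190.43209216 289.57180669]]
side 0.69 [188.776 283.206 205.408 299.586]
side 0.4 [231.224 301.518 274.904 323.904]
(1, array([446.2, 391.2]), np.float64(8.6), np.float64(0.09))
None
(1, array([446.2, 391.2]), np.float64(8.6), np.float64(0.09))
{'t': array([ 6.71, -5.81,  0.84]), 'yaw': np.float64(104.8), 'pos': array([626.4, 268. , 110.9]), 'tz': array([-0.001, -0.001, -1.   ]), 'gap': 32.0, 'f': array([-0.6,  0.6, -1.2]), 'clk': 21.1, 'turn': np.float64(-18.36)}
```

Stub lies in the tin (side px (197,291), no contact). Now to the strip: above (444,393), then turn 84°.

Call:
servo_tool([
  {"gripper": 28,"travel": [0.84,-0.73,0],"rotation": [0,0,0]},
  {"gripper": 28,"travel": [0.84,-0.73,0],"rotation": [0,0,0]},
  {"gripper": 28,"travel": [0.84,-0.73,0],"rotation": [0,0,0]},
  {"gripper": 28,"travel": [0.84,-0.73,0],"rotation": [0,0,0]},
  {"gripper": 28,"travel": [0.84,-0.73,0],"rotation": [0,0,0]},
  {"gripper": 28,"travel": [0.84,-0.73,0],"rotation": [0,0,0]},
  {"gripper": 28,"travel": [0.84,-0.73,0],"rotation": [0,0,0]},
  {"gripper": 28,"travel": [0.84,-0.73,0],"rotation": [0,0,0]},
])

```text
clock: 22.08
ee_pos: [441.5, 393.4, 110.5]
ee_rot: [-0.0, 0.61, 0.793, -0.001]
ft_force: [0.4, -0.2, -0.1]
finger_gap: 28.0
finger_force: 0.0
```

Call:
servo_tool([
  {"gripper": 28,"travel": [0,0,0],"rotation": [0,0,-0.92]},
  {"gripper": 28,"travel": [0,0,0],"rotation": [0,0,-0.92]},
  {"gripper": 28,"travel": [0,0,0],"rotation": [0,0,-0.92]},
  {"gripper": 28,"travel": [0,0,0],"rotation": [0,0,-0.92]},
  {"gripper": 28,"travel": [0,0,0],"rotation": [0,0,-0.92]},
  {"gripper": 28,"travel": [0,0,0],"rotation": [0,0,-0.92]},
  {"gripper": 28,"travel": [0,0,0],"rotation": [0,0,-0.92]},
  {"gripper": 28,"travel": [0,0,0],"rotation": [0,0,-0.92]},
  {"gripper": 28,"travel": [0,0,0],"rotation": [0,0,-0.92]},
  {"gripper": 28,"travel": [0,0,0],"rotation": [0,0,-0.92]},
  {"gripper": 28,"travel": [0,0,0],"rotation": [0,0,-0.92]},
  {"gripper": 28,"travel": [0,0,0],"rotation": [0,0,-0.92]},
  {"gripper": 28,"travel": [0,0,0],"rotation": [0,0,-0.92]},
  {"gripper": 28,"travel": [0,0,0],"rotation": [0,0,-0.92]},
  {"gripper": 28,"travel": [0,0,0],"rotation": [0,0,-0.92]},
  {"gripper": 28,"travel": [0,0,0],"rotation": [0,0,-0.92]},
  {"gripper": 28,"travel": [0,0,0],"rotation": [0,0,-0.92]},
  {"gripper": 28,"travel": [0,0,0],"rotation": [0,0,-0.92]},
  {"gripper": 28,"travel": [0,0,0],"rotation": [0,0,-0.92]},
  {"gripper": 28,"travel": [0,0,0],"rotation": [0,0,-0.92]},
])

```text
clock: 24.58
ee_pos: [442.4, 392.8, 110.5]
ee_rot: [-0.001, -0.081, 0.997, -0.001]
ft_force: [-0.2, -0.1, 0.1]
finger_gap: 28.0
finger_force: 0.0
```

```bash
python3 -c "
from h import *
print(need((444,393,30),9)); print(need((444,393,-17),9)); 
s=snapshot('side'); 
p=sense()['ee_pos']; print((proj(s,p+[0,0,26])-[170,280])*6,(proj(s,(444,393,12))-[170,280])*6)
save(s,'a6.png',6,(170,280,290,380))"
```

```text
{'t': array([-0.07, -0.  ,  3.22]), 'yaw': np.float64(-170.7), 'pos': array([442.4, 392.8, 110.5]), 'tz': array([-0.002, -0.001, -1.   ]), 'gap': 28.0, 'f': array([-0.2, -0.1,  0.1]), 'clk': 24.6, 'turn': np.float64(0.07)}
{'t': array([-0.07,  0.  ,  5.1 ]), 'yaw': np.float64(-170.7), 'pos': array([442.4, 392.8, 110.5]), 'tz': array([-0.002, -0.001, -1.   ]), 'gap': 28.0, 'f': array([-0.2, -0.1,  0.1]), 'clk': 24.6, 'turn': np.float64(0.07)}
[[253.82286328 159.65981154]] [[274.97245503 436.96298666]]
```

Call:
servo_tool([
  {"gripper": 28,"travel": [-0.07,0,0.6],"rotation": [0,0,0]},
  {"gripper": 28,"travel": [0,0,0.8],"rotation": [0,0,0]},
  {"gripper": 28,"travel": [0,0,0.9],"rotation": [0,0,0]},
  {"gripper": 28,"travel": [0,0,0.9],"rotation": [0,0,0]},
  {"gripper": 28,"travel": [0,0,0.7],"rotation": [0,0,0]},
  {"gripper": 28,"travel": [0,0,0.3],"rotation": [0,0,0]},
  {"gripper": 28,"travel": [0,0,0],"rotation": [0,0,0]},
])

```text
clock: 25.5
ee_pos: [444.3, 393.7, 6.1]
ee_rot: [-0.0, -0.08, 0.997, -0.0]
ft_force: [0.8, 0.0, 0.5]
finger_gap: 28.2
finger_force: 0.0
```

```bash
python3 -c "
from h import *
print(need((444,393,-17),9)); 
s=snapshot('side'); 
p=sense()['ee_pos']; print((proj(s,p+[0,0,26])-[170,280])*6,(proj(s,(444,393,12))-[170,280])*6)
save(s,'a6.png',6,(170,280,290,380))"
```

```text
{'t': array([ 0.01, -0.03,  0.92]), 'yaw': np.float64(-170.8), 'pos': array([444.3, 393.7,   6.1]), 'tz': array([-0.001, -0.   , -1.   ]), 'gap': 28.2, 'f': array([0.8, 0. , 0.5]), 'clk': 25.5, 'turn': np.float64(0.04)}
[[267.52446566 393.93652794]] [[274.97245503 436.96298666]]
```

View pics/a6.png

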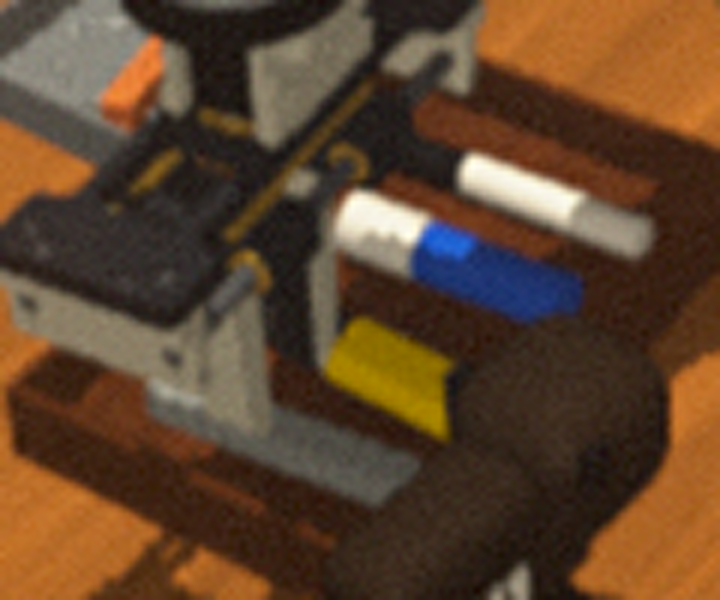

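Stub seen in the tin at top left (135,85). The fingers at (240,435) and (320,360) straddle the strip, whose centre is near (283,440). Go down and grip.

Call:
servo_tool([
  {"gripper": 28,"travel": [0,0,0.3],"rotation": [0,0,0]},
  {"gripper": 28,"travel": [0,0,0.3],"rotation": [0,0,0]},
  {"gripper": 28,"travel": [0,0,0.32],"rotation": [0,0,0]},
  {"gripper": 28,"travel": [0,0,0],"rotation": [0,0,0]},
  {"gripper": 0,"travel": [0,0,0],"rotation": [0,0,0]},
  {"gripper": 0,"travel": [0,0,0],"rotation": [0,0,0]},
  {"gripper": 0,"travel": [0,0,0],"rotation": [0,0,0]},
  {"gripper": 0,"travel": [0,0,0],"rotation": [0,0,0]},
], grip_force=25)

```text
clock: 26.55
ee_pos: [444.6, 393.9, -16.2]
ee_rot: [0.0, -0.08, 0.997, 0.0]
ft_force: [-0.5, -0.9, 0.0]
finger_gap: 13.4
finger_force: 25.0
```

Call:
servo_tool([
  {"gripper": 0,"travel": [0,0,-0.4],"rotation": [0,0,0]},
  {"gripper": 0,"travel": [0,0,-0.7],"rotation": [0,0,0]},
  {"gripper": 0,"travel": [0,0,-0.9],"rotation": [0,0,0]},
  {"gripper": 0,"travel": [0,0,-1],"rotation": [0,0,0]},
  {"gripper": 0,"travel": [0,0,-1],"rotation": [0,0,0]},
  {"gripper": 0,"travel": [-0.1,-0.6,0],"rotation": [0,0,0]},
  {"gripper": 0,"travel": [-0.1,-0.9,0],"rotation": [0,0,0]},
  {"gripper": 0,"travel": [-0.1,-0.9,0],"rotation": [0,0,0]},
  {"gripper": 0,"travel": [-0.1,-0.9,0],"rotation": [0,0,0]},
  {"gripper": 0,"travel": [-0.1,-0.9,0],"rotation": [0,0,0]},
  {"gripper": 0,"travel": [-0.1,-0.9,0],"rotation": [0,0,0]},
  {"gripper": 0,"travel": [-0.1,-0.9,0],"rotation": [0,0,0]},
  {"gripper": 0,"travel": [-0.1,-0.9,0],"rotation": [0,0,0]},
  {"gripper": 0,"travel": [-0.1,-0.9,0],"rotation": [0,0,0]},
  {"gripper": 0,"travel": [-0.1,-0.9,0],"rotation": [0,0,0]},
  {"gripper": 0,"travel": [-0.1,-0.9,0],"rotation": [0,0,0]},
  {"gripper": 0,"travel": [-0.1,-0.9,0],"rotation": [0,0,0]},
  {"gripper": 0,"travel": [-0.1,-0.7,0],"rotation": [0,0,0]},
])

```text
clock: 28.8
ee_pos: [520.9, 119.9, 82.8]
ee_rot: [-0.001, -0.079, 0.997, -0.001]
ft_force: [-0.5, 0.3, 0.3]
finger_gap: 13.6
finger_force: 25.0
```

Call:
servo_tool([
  {"gripper": 0,"travel": [0,0,0],"rotation": [0,0,0.92]},
  {"gripper": 0,"travel": [0,0,0],"rotation": [0,0,0.92]},
  {"gripper": 0,"travel": [0,0,0],"rotation": [0,0,0.92]},
  {"gripper": 0,"travel": [0,0,0],"rotation": [0,0,0.92]},
  {"gripper": 0,"travel": [0,0,0],"rotation": [0,0,0.92]},
  {"gripper": 0,"travel": [0,0,0],"rotation": [0,0,0.92]},
  {"gripper": 0,"travel": [0,0,0],"rotation": [0,0,0.92]},
  {"gripper": 0,"travel": [0,0,0],"rotation": [0,0,0.92]},
  {"gripper": 0,"travel": [0,0,0],"rotation": [0,0,0.92]},
  {"gripper": 0,"travel": [0,0,0],"rotation": [0,0,0.92]},
  {"gripper": 0,"travel": [0,0,0],"rotation": [0,0,0.92]},
  {"gripper": 0,"travel": [0,0,0],"rotation": [0,0,0.92]},
  {"gripper": 0,"travel": [0,0,0],"rotation": [0,0,0.92]},
  {"gripper": 0,"travel": [0,0,0],"rotation": [0,0,0.92]},
  {"gripper": 0,"travel": [0,0,0],"rotation": [0,0,0.92]},
  {"gripper": 0,"travel": [0,0,0],"rotation": [0,0,0.92]},
  {"gripper": 0,"travel": [0,0,0],"rotation": [0,0,0.92]},
  {"gripper": 0,"travel": [0,0,0],"rotation": [0,0,0.92]},
  {"gripper": 0,"travel": [0,0,0],"rotation": [0,0,0.92]},
  {"gripper": 0,"travel": [0,0,0],"rotation": [0,0,0.92]},
])

```text
clock: 31.3
ee_pos: [520.8, 122.0, 83.2]
ee_rot: [-0.0, 0.611, 0.792, -0.0]
ft_force: [-0.4, 0.9, -0.8]
finger_gap: 13.6
finger_force: 25.0
```

```bash
python3 -c "
from h import *
S={n:snapshot(n) for n in('top','side')}
p=sense()['ee_pos']; n0=need((623,41,85),-76); print(n0); zb=p[2]+21.2
for n in S:
  r=silhouettes(n,'strip'); print(n,[ (round(a['confidence'],2),np.round(np.array(a['box'])*[560,420,560,420])) for a in r[:3]], proj(S[n],[p[0],p[1],zb+7]))
  M={n:r}
  print(locate('strip',(p[0],p[1],np.radians(n0['yaw'])),(105,14,14),zb,S,M,(n,),15))
# stapler: magazine/hinge points again now that the stub is gone
for t,z in(('magazine',44),('stapler_hinge',66)):
  for n in S:
    for q in spot_point(n,t)[:1]: print(t,n,round(q['confidence'],2),np.round(at_z(S[n],np.array(q['location'])*[560,420],z),1))
for n in S:
  for a in silhouettes(n,'stapler')[:1]: print(n,a['confidence'],np.round(np.array(a['box'])*[560,420,560,420])); np.save(n+'st.npy',a['region'])
save(S['side'],'b1.png',6,(220,170,320,270)); save(S['top'],'b2.png',7,(240,150,350,235))
"
```

```text
{'t': array([-4.18,  3.12, -0.07]), 'yaw': np.float64(104.9), 'pos': array([520.8, 122.1,  83.3]), 'tz': array([-0.001, -0.   , -1.   ]), 'gap': 13.6, 'f': array([-0. , -0.6, -1.1]), 'clk': 31.4, 'turn': np.float64(0.19)}
top [] [[261.49002914 220.02285425]]
None
side [(0.6, array([314., 187., 350., 213.])), (0.53, array([254., 242., 268., 257.]))] [[264.62538018 243.58804802]]
(1, array([523.6, 124.3]), np.float64(113.4), np.float64(0.854))
magazine top 0.9 [624.5  43.2  44. ]
magazine side 0.96 [630.3  42.1  44. ]
stapler_hinge top 0.78 [657.3 -72.1  66. ]
stapler_hinge side 0.81 [661.2 -80.5  66. ]
top 0.62 [271. 169. 327. 208.]
side 0.77 [235. 220. 280. 273.]
```

View pics/b2.png

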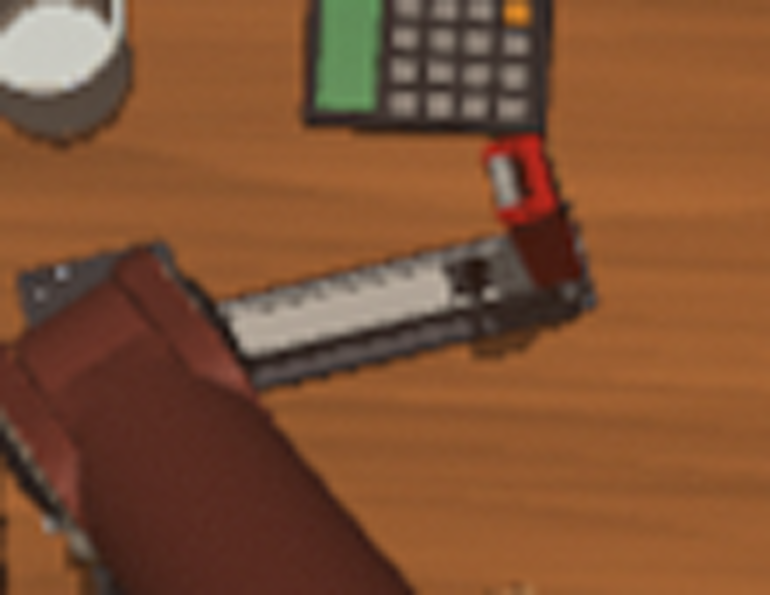

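View pics/b1.png

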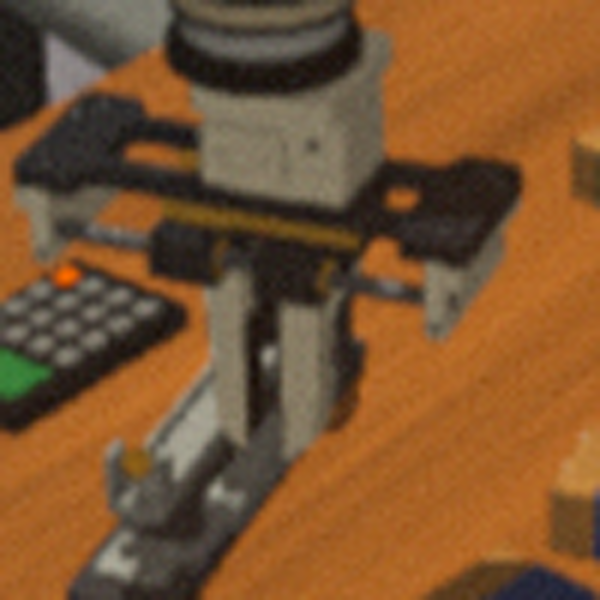

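The top view shows the light channel floor from crop (225,330) to the follower at (470,275). The side view shows the strip held between the fingers at (265,440). I fit the channel's centre line from its bright floor.

Run:
```python
from h import *
s=snapshot('top'); f=s['frame'].astype(int)
h=cv2.cvtColor(s['frame'],cv2.COLOR_RGB2HSV)
m=((h[...,2]>135)&(h[...,1]<70)); o=np.zeros_like(m); o[185:205,270:306]=m[185:205,270:306]
for r in range(186,204): print(''.join('%4d'%f[r,c].mean() for c in range(272,312)))
P=[]
for c in range(275,302):   # per column, intensity-weighted centre of floor
    rows=np.arange(186,205); v=f[186:205,c].mean(1); sat=h[186:205,c,1]
    k=(v>130)&(sat<80)
    if k.sum()>2: P.append(at_z(s,(c,(rows[k]).mean()),44)[:2])
P=np.array(P); vx,vy,x0,y0=cv2.fitLine(P.astype(np.float32),cv2.DIST_HUBER,0,.01,.01).ravel()
print('yaw',np.degrees(np.arctan2(vy,vx)),'pt at y=41:',x0+vx/vy*(41-y0),len(P))
```

```text
96  96  96  96  96  94  95  95  95  96  94  95  95  93  95  93  93  95  93  95  94  95  95  81  78  80  82  70  88  98 109  97 100 104  91  78  82  93  83  71
  94  95  93  95  94  97  97  96  98  98  98  98  98  97  97  97  98  97  92  85  82  82  82  68  88  98 107 111 113 120 128  96  83  70  49  32  26  46  72  77
  91  93  92  93  93  94  97  97  97  97  97  96  97  97  91  84  78  83  77  77  96  96 119 116 114 109 108 141 144 143 143  86  49  57  41  30  28  44  70  79
  91  94  92  93  94  95  94  95  95  95  88  83  77  80  74  75  90  94 121 111 113 109 122 146 146 135 126 153 168 167 169 127  73  58  41  29  30  52  72  76
  95  96  96  96  95  96  83  81  79  80  75  79  89 106 126 111 115 111 122 136 141 135 125 152 167 166 165 165 165 164 167 158  97  51  51  34  29  43  71  80
  96  97  86  82  80  81  69  89  96 107 112 103 114 115 142 144 143 136 126 153 167 166 166 166 165 165 165 163 164 163 163 169 103  38  46  42  37 108 122  92
  81  82  69  89  97 108 112 116 120 115 111 130 141 128 140 161 166 166 167 166 164 164 165 164 163 163 163 164 163 163 165 170 118 114
[... 1134 characters left out ...]
1  54  59  59  59
  67  43  57 102 111  91  83  58  37  39  39  40  39  58  64  62  76  83  83  81  77  73  69  61  54  50  47  55  66  72  79  87  95 101 101  74  54  55  56  54
  85  58  30  33  39  39  38  38  40  56  63  64  63  77  82  81  76  72  68  60  51  49  43  50  65  70  71  80  92  95  96  94  94  99  98  84  79  81  80  80
  86  77  48  31  38  59  63  65  64  79  82  80  75  72  65  59  52  48  41  61  69  69  70  78  91  93  94  94  93  93  93  94  93  95  97  96  98  98 100  99
  88  88  71  48  59  79  81  78  76  72  65  58  50  48  40  61  69  71  72  87  94  93  92  92  93  91  92  92  93  93  92  93  93  92  92  93  93  94  96  96
yaw -73.887024 pt at y=41: 623.0322 27
```

Call:
servo_tool([
  {"gripper": 0,"travel": [-0.69,0.53,0],"rotation": [0,0,-0.1]},
  {"gripper": 0,"travel": [-0.69,0.53,0],"rotation": [0,0,0]},
  {"gripper": 0,"travel": [-0.69,0.53,0],"rotation": [0,0,0]},
  {"gripper": 0,"travel": [-0.69,0.53,0],"rotation": [0,0,0]},
  {"gripper": 0,"travel": [-0.69,0.53,0],"rotation": [0,0,0]},
  {"gripper": 0,"travel": [-0.69,0.53,0],"rotation": [0,0,0]},
  {"gripper": 0,"travel": [0,0,0],"rotation": [0,0,0]},
  {"gripper": 0,"travel": [0,0,0.5],"rotation": [0,0,0]},
  {"gripper": 0,"travel": [0,0,0.6],"rotation": [0,0,0]},
  {"gripper": 0,"travel": [0,0,0.5],"rotation": [0,0,0]},
  {"gripper": 0,"travel": [0,0,0.3],"rotation": [0,0,0]},
  {"gripper": 0,"travel": [0,0,0],"rotation": [0,0,0]},
])

```text
clock: 33.35
ee_pos: [624.5, 43.6, 35.2]
ee_rot: [-0.001, 0.607, 0.795, -0.001]
ft_force: [0.1, -0.6, -0.5]
finger_gap: 13.3
finger_force: 25.0
```

```bash
python3 -c "
from h import *
print(need((623.8,42,24),-74.6))
s=snapshot('side'); p=sense()['ee_pos']
for a in silhouettes('side','strip')[:3]: print(round(a['confidence'],2),np.round(np.array(a['box'])*[560,420,560,420]))
print(proj(s,corners((p[0],p[1],np.radians(105.3)),105,14,14,p[2]+21.2)).round())
save(s,'b3.png',7,(220,190,300,260))"
```

```text
{'t': array([-0.05, -0.04,  0.45]), 'yaw': np.float64(105.3), 'pos': array([624.5,  43.6,  35.2]), 'tz': array([-0.002, -0.   , -1.   ]), 'gap': 13.3, 'f': array([ 0.1, -0.6, -0.5]), 'clk': 33.4, 'turn': np.float64(-0.02)}
0.55 [243. 229. 255. 247.]
[[257. 225.]
 [257. 221.]
 [262. 226.]
 [262. 222.]
 [242. 245.]
 [241. 240.]
 [247. 246.]
 [246. 241.]]
```

View pics/b3.png

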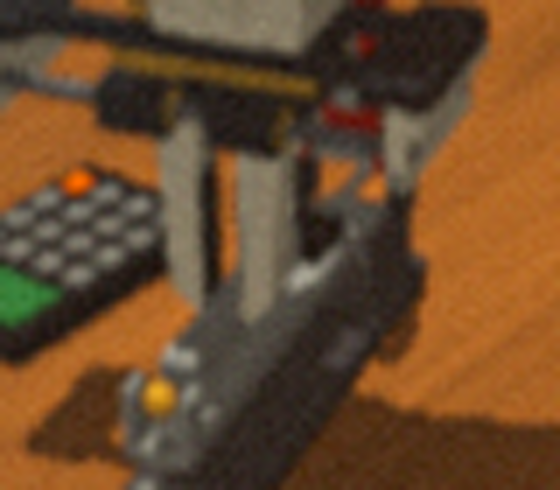

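The strip hangs over the channel with bright floor visible at both ends (crop (180,355) and (310,270)), so it is roughly centred. Going down in small steps, watching force.

Call:
servo_tool([
  {"gripper": 0,"travel": [-0.08,-0.03,0.15],"rotation": [0,0,0]},
  {"gripper": 0,"travel": [0,0,0.1],"rotation": [0,0,0]},
  {"gripper": 0,"travel": [0,0,0.08],"rotation": [0,0,0]},
  {"gripper": 0,"travel": [0,0,0],"rotation": [0,0,0]},
])

```text
clock: 33.95
ee_pos: [624.8, 41.5, 27.7]
ee_rot: [-0.0, 0.607, 0.795, -0.0]
ft_force: [-0.5, 0.2, -0.1]
finger_gap: 13.9
finger_force: 25.0
```

Call:
servo_tool([
  {"gripper": 0,"travel": [0,0,0.06],"rotation": [0,0,0]},
  {"gripper": 0,"travel": [0,0,0.04],"rotation": [0,0,0]},
  {"gripper": 0,"travel": [0,0,0],"rotation": [0,0,0]},
])

```text
clock: 34.33
ee_pos: [624.9, 41.4, 25.2]
ee_rot: [-0.0, 0.607, 0.795, -0.0]
ft_force: [-0.8, -0.2, 0.3]
finger_gap: 13.4
finger_force: 25.0
```

Call:
servo_tool([
  {"gripper": 0,"travel": [0,0,0.05],"rotation": [0,0,0]},
  {"gripper": 0,"travel": [0,0,0.03],"rotation": [0,0,0]},
  {"gripper": 0,"travel": [0,0,0],"rotation": [0,0,0]},
])

```text
clock: 34.7
ee_pos: [624.9, 41.4, 23.2]
ee_rot: [-0.0, 0.607, 0.795, -0.0]
ft_force: [0.0, -0.5, -0.5]
finger_gap: 13.6
finger_force: 25.0
```

Call:
servo_tool([
  {"gripper": 0,"travel": [0,0,0.04],"rotation": [0,0,0]},
  {"gripper": 0,"travel": [0,0,0],"rotation": [0,0,0]},
  {"gripper": 0,"travel": [0,0,0],"rotation": [0,0,0]},
])

```text
clock: 35.08
ee_pos: [625.1, 41.5, 22.8]
ee_rot: [0.0, 0.607, 0.795, 0.0]
ft_force: [-0.8, -0.3, 3.8]
finger_gap: 13.5
finger_force: 25.0
```

Contact at exactly the predicted floor height (ee z 22.8). Release, back off, check.

Call:
servo_tool([
  {"gripper": 32,"travel": [0,0,0],"rotation": [0,0,0]},
  {"gripper": 32,"travel": [0,0,0],"rotation": [0,0,0]},
  {"gripper": 32,"travel": [0,0,0],"rotation": [0,0,0]},
  {"gripper": 32,"travel": [0,0,0],"rotation": [0,0,0]},
  {"gripper": 32,"travel": [0,0,-0.4],"rotation": [0,0,0]},
  {"gripper": 32,"travel": [0,0,-0.8],"rotation": [0,0,0]},
  {"gripper": 32,"travel": [0,0,-0.8],"rotation": [0,0,0]},
  {"gripper": 32,"travel": [0,-0.8,-0.6],"rotation": [0,0,0]},
  {"gripper": 10,"travel": [0,-1,0],"rotation": [0,0,0]},
  {"gripper": 0,"travel": [0,-1,0],"rotation": [0,0,0]},
  {"gripper": 0,"travel": [0,-1,0],"rotation": [0,0,0]},
  {"gripper": 0,"travel": [0,-1,0],"rotation": [0,0,0]},
  {"gripper": 0,"travel": [0,-1,0],"rotation": [0,0,0]},
])

```text
clock: 36.7
ee_pos: [484.8, 3.1, 88.2]
ee_rot: [0.001, 0.607, 0.795, 0.0]
ft_force: [-0.1, -0.4, -0.1]
finger_gap: 0.4
finger_force: 0.0
```

Run:
```python
from h import *
S={n:snapshot(n) for n in('top','side')}
for n in S:
    M={n:silhouettes(n,'strip')}
    print(n,[(round(a['confidence'],2),np.round(np.array(a['box'])*[560,420,560,420])) for a in M[n][:2]],locate('strip',(624,42,np.radians(105)),(105,14,14),44,S,M,(n,),12))
f=S['top']['frame'].astype(int)
for r in range(187,203): print(''.join('%4d'%f[r,c].mean() for c in range(262,312)))
for t,z in(('magazine',44),('stapler_hinge',66)):
  for n in S:
    for q in spot_point(n,t)[:1]: print(t,n,round(q['confidence'],2),np.round(at_z(S[n],np.array(q['location'])*[560,420],z),1))
print(need((624,42,100)))
```

```text
top [] None
side [(0.7, array([235., 150., 281., 275.])), (0.51, array([243., 225., 263., 245.]))] (1, array([627.6,  28.9]), np.float64(107.0), np.float64(0.24))
  95  96  96  96  96  96  96  97  96  95  96  96  96  96  96  97  99  98  97  98  98  98  97  98  99  98  98  98  92  84  83  83  84  68  89  98 108 110 114 121 129  96  83  71  49  31  25  47  73  77
  92  92  93  92  92  94  93  92  94  93  93  93  94  92  94  96  98  97  99  98  98  98 101  98  92  84  79  83  78  77  94  95 118 116 129 137 127 146 146 144 145  87  48  56  41  30  29  43  71  80
  94  93  94  94  94  93  93  94  93  93  94  93  95  94  94  95  95  96  95  97  90  84  77  80  74  76  87  94 120 111 126 132 147 159 156 157 143 145 164 168 171 127  73  59  41  32  29  52  74  77
  96  96  95  96  96  95  97  96  95  96  97  97  98  98  97  97  83  82  80  81  75  78  89 106 126 110 146 145 149 146 154 156 152 168 167 165 168 152 158 166 167 159  97  52  52  35  27  43  70  80
  94  95  97  96  95  96  96  96  98  98  98  97  85  84  82  82  70  90  96 107 111 102 136 138 148 145 171 168 149 161 169 161 163 
[... 1936 characters left out ...]
0  41  40  41  47  49  52  54  65  71  71  65  67  67  68  66  67  66  67  67  65  68  59 114  91  63  60  80  94 101  93  66  47  49  57  75
  66 146 173 127  89  76  61  71  80  56  39  39  39  39  43  58  66  60  60  65  61  62  66  71  74  66  64  67  66  68  68  66  67  66  67  66  66  63  65  65  64  71  82  80  65  49  48  49  57  90
magazine top 0.95 [624.9  40.4  44. ]
magazine side 0.85 [637.2  38.4  44. ]
stapler_hinge top 0.6 [663.1 -74.2  66. ]
stapler_hinge side 0.81 [651.  -78.4  66. ]
{'t': array([ 0.02,  5.72, -0.49]), 'yaw': np.float64(105.3), 'pos': array([486.3,   3.7,  87.5]), 'tz': array([ 0.001,  0.001, -1.   ]), 'gap': 0.6, 'f': array([-0.8, -0. ,  0.4]), 'clk': 37.1}
```

The top pixels show the textured strip band lying in the channel from column 272 to 298, with floor visible before the follower (column 303): seated, about 3 mm forward of centre. Now round to behind the cover.

Call:
servo_tool([
  {"gripper": 0,"travel": [-0.74,-0.2,-0.72],"rotation": [0,0,0]},
  {"gripper": 0,"travel": [-0.74,-0.2,-0.72],"rotation": [0,0,0]},
  {"gripper": 0,"travel": [-0.74,-0.2,-0.72],"rotation": [0,0,0]},
  {"gripper": 0,"travel": [-0.74,-0.2,-0.72],"rotation": [0,0,0]},
  {"gripper": 0,"travel": [-0.74,-0.2,-0.72],"rotation": [0,0,0]},
  {"gripper": 0,"travel": [-0.74,-0.2,-0.72],"rotation": [0,0,0]},
  {"gripper": 0,"travel": [-0.74,-0.2,-0.72],"rotation": [0,0,0]},
  {"gripper": 0,"travel": [-0.25,0.9,0],"rotation": [0,0,0]},
  {"gripper": 0,"travel": [-0.25,0.9,0],"rotation": [0,0,0]},
  {"gripper": 0,"travel": [-0.25,0.9,0],"rotation": [0,0,0]},
  {"gripper": 0,"travel": [-0.25,0.9,0],"rotation": [0,0,0]},
  {"gripper": 0,"travel": [-0.25,0.9,0],"rotation": [0,0,0]},
  {"gripper": 0,"travel": [-0.25,0.9,0],"rotation": [0,0,0]},
  {"gripper": 0,"travel": [-0.25,0.9,0],"rotation": [0,0,0]},
  {"gripper": 0,"travel": [-0.25,0.9,0],"rotation": [0,0,0]},
  {"gripper": 0,"travel": [0,0,0],"rotation": [0,0,0]},
])

```text
clock: 39.1
ee_pos: [673.4, -130.9, 212.1]
ee_rot: [-0.001, 0.606, 0.795, 0.0]
ft_force: [0.2, 0.1, 1.2]
finger_gap: 0.4
finger_force: 0.0
```

```bash
cat >> h.py <<'E'
A=np.radians(-74.6); XS=np.array([np.cos(A),np.sin(A)]); YS=np.array([-XS[1],XS[0]]); MG=np.array([624.,41.5]); HN=MG+118*XS
def sframe(st=None):
    st=st or sense(); d=np.array(st['ee_pos'][:2])-HN
    return 's %.1f lat %.1f eez %.1f'%(d@XS,d@YS,st['ee_pos'][2]),np.round(st['ft_force'],1),round(st['clock'],1)
E
python3 - <<'E'
from h import *
print(sframe(),need((0,0,0))['yaw'])
d=25*1
for th in range(80,-1,-8):
    t=np.radians(th); s=-180*np.cos(t)+11.5*np.sin(t)+7.5; z=180*np.sin(t)+11.5*np.cos(t)+66; print(th,round(s,1),round(z,1),'ee(27)',round(z-27,1))
S={n:snapshot(n) for n in('top','side')}
for n in S:
    for t in('press_pad',):
        for a in silhouettes(n,t)[:1]: print(n,round(a['confidence'],2),np.round(np.array(a['box'])*[560,420,560,420]))
    # red cover pixels
    h=cv2.cvtColor(S[n]['frame'],cv2.COLOR_RGB2HSV)
    b=(305,160,335,195) if n=='top' else (250,140,290,215)
    m=hsvmask(S[n],(170,150,60),(180,255,255),b)|hsvmask(S[n],(0,170,60),(4,255,255),b); ys,xs=np.where(m); print(n,m.sum(),xs.min(),xs.max(),ys.min(),ys.max())
H3=np.r_[HN,66]
t=np.radians(80)
for lat in(-18,18):
    e=HN+XS*(-202*np.cos(t))+YS*lat; p=np.r_[e,66+202*np.sin(t)]; print([proj(S[n],p).round(1).tolist() for n in S])
E
```

```text
('s 61.4 lat 1.9 eez 212.1', array([0.2, 0.1, 1.2]), 39.1) 105.3
80 -12.4 245.3 ee(27) 218.3
72 -37.2 240.7 ee(27) 213.7
64 -61.1 232.8 ee(27) 205.8
56 -83.6 221.7 ee(27) 194.7
48 -104.4 207.5 ee(27) 180.5
40 -123.0 190.5 ee(27) 163.5
32 -139.1 171.1 ee(27) 144.1
24 -152.3 149.7 ee(27) 122.7
16 -162.4 126.7 ee(27) 99.7
8 -169.1 102.4 ee(27) 75.4
0 -172.5 77.5 ee(27) 50.5
top 0.55 [310. 169. 320. 191.]
top 87 309 322 169 189
side 0.65 [258. 154. 275. 214.]
side 470 257 275 151 213
[[[314.9, 180.6]], [[269.2, 153.4]]]
[[[312.0, 169.4]], [[256.5, 151.5]]]
```

Predicted cover-end corners match the red pixels in both views, so the hinge model holds. Sweep the cover over and down along its arc to about 16°.

Call:
servo_tool([
  {"gripper": 0,"travel": [0.7,-0.08,0],"rotation": [0,0,0]},
  {"gripper": 0,"travel": [0.8,0,-0.1],"rotation": [0,0,0]},
  {"gripper": 0,"travel": [0.8,0,-0.1],"rotation": [0,0,0]},
  {"gripper": 0,"travel": [0.6,0,0],"rotation": [0,0,0]},
  {"gripper": 0,"travel": [0.5,0,0.09],"rotation": [0,0,0]},
  {"gripper": 0,"travel": [0.5,0,0.09],"rotation": [0,0,0]},
  {"gripper": 0,"travel": [0.48,0,0.16],"rotation": [0,0,0]},
  {"gripper": 0,"travel": [0.48,0,0.16],"rotation": [0,0,0]},
  {"gripper": 0,"travel": [0.45,0,0.22],"rotation": [0,0,0]},
  {"gripper": 0,"travel": [0.45,0,0.22],"rotation": [0,0,0]},
  {"gripper": 0,"travel": [0.83,0,0.57],"rotation": [0,0,0]},
  {"gripper": 0,"travel": [0.74,0,0.68],"rotation": [0,0,0]},
  {"gripper": 0,"travel": [0.64,0,0.78],"rotation": [0,0,0]},
  {"gripper": 0,"travel": [0.53,0,0.86],"rotation": [0,0,0]},
  {"gripper": 0,"travel": [0.4,0,0.92],"rotation": [0,0,0]},
  {"gripper": 0,"travel": [0,0,0],"rotation": [0,0,0]},
])

```text
clock: 41.3
ee_pos: [609.3, 83.7, 98.2]
ee_rot: [-0.002, 0.606, 0.796, -0.002]
ft_force: [-1.4, -1.8, 5.2]
finger_gap: 0.4
finger_force: 1.8
```

```bash
python3 -c "
from h import *
print(sframe(),np.round(sense()['wrist_torque'],2))
s=snapshot('side')
for a in silhouettes('side','press_pad')[:2]: print(round(a['confidence'],2),np.round(np.array(a['box'])*[560,420,560,420]))
for a in spot_point('side','press_pad')[:2]: print(round(a['confidence'],2),np.array(a['location'])*[560,420])
for th in(16,20,80):
  t=np.radians(th); q=HN+XS*(-185*np.cos(t)+11.5*np.sin(t)); print(th,proj(s,np.r_[q,66+185*np.sin(t)+11.5*np.cos(t)]))"
```

```text
('s -162.5 lat -3.0 eez 98.2', array([-1.4, -1.8,  5.2]), 41.3) [-0.23  0.33  0.  ]
0.55 [236. 210. 277. 234.]
0.73 [197.288 293.706]
0.61 [248.976 226.296]
16 [[243.22688247 222.60545851]]
20 [[243.80124946 217.63373732]]
80 [[264.99759382 155.58015508]]
```

Cover is under the fingers (5 N). Press on, then slowly through the catch.

Call:
servo_tool([
  {"gripper": 0,"travel": [0.13,0.06,0.48],"rotation": [0,0,0]},
  {"gripper": 0,"travel": [0.13,0.06,0.48],"rotation": [0,0,0]},
  {"gripper": 0,"travel": [0.07,0,0.3],"rotation": [0,0,0]},
  {"gripper": 0,"travel": [0,0,0.2],"rotation": [0,0,0]},
  {"gripper": 0,"travel": [0,0,0],"rotation": [0,0,0]},
])

```text
clock: 42.08
ee_pos: [611.9, 91.8, 62.8]
ee_rot: [-0.001, 0.607, 0.795, 0.0]
ft_force: [-3.1, 0.6, 4.0]
finger_gap: 0.1
finger_force: 2.1
```

Call:
servo_tool([
  {"gripper": 0,"travel": [0,0,0.16],"rotation": [0,0,0]},
  {"gripper": 0,"travel": [0,0,0],"rotation": [0,0,0]},
])

```text
clock: 42.32
ee_pos: [612.7, 92.1, 60.2]
ee_rot: [0.0, 0.607, 0.795, 0.001]
ft_force: [-3.3, -0.3, 8.1]
finger_gap: 0.6
finger_force: 3.7
```

Call:
servo_tool([
  {"gripper": 0,"travel": [0,0,0.12],"rotation": [0,0,0]},
  {"gripper": 0,"travel": [0,0,0],"rotation": [0,0,0]},
])

```text
clock: 42.58
ee_pos: [612.8, 92.2, 58.9]
ee_rot: [0.0, 0.607, 0.795, 0.001]
ft_force: [-6.4, -0.7, 15.2]
finger_gap: 0.5
finger_force: 7.2
```

Call:
servo_tool([
  {"gripper": 0,"travel": [0,0,0.15],"rotation": [0,0,0]},
  {"gripper": 0,"travel": [0,0,0],"rotation": [0,0,0]},
])

```text
clock: 42.82
ee_pos: [612.5, 92.8, 54.1]
ee_rot: [-0.0, 0.606, 0.795, 0.001]
ft_force: [-4.0, 0.8, 6.5]
finger_gap: 0.4
finger_force: 3.2
```

Call:
servo_tool([
  {"gripper": 0,"travel": [0,0,0.15],"rotation": [0,0,0]},
  {"gripper": 0,"travel": [0,0,0],"rotation": [0,0,0]},
])

```text
clock: 43.08
ee_pos: [613.5, 91.4, 48.7]
ee_rot: [0.001, 0.607, 0.795, 0.001]
ft_force: [0.6, -0.2, -0.2]
finger_gap: 0.5
finger_force: 0.0
```

Force peaked at 15 N and then vanished: the snap. A little more push to seat it, then lift away and verify.

Call:
servo_tool([
  {"gripper": 0,"travel": [0,0,0.12],"rotation": [0,0,0]},
  {"gripper": 0,"travel": [0,0,0],"rotation": [0,0,0]},
])

```text
clock: 43.32
ee_pos: [613.8, 91.1, 45.8]
ee_rot: [0.001, 0.607, 0.795, 0.001]
ft_force: [0.9, 1.9, 2.3]
finger_gap: 0.2
finger_force: 1.3
```

Call:
servo_tool([
  {"gripper": 0,"travel": [0,0,-0.2],"rotation": [0,0,0]},
  {"gripper": 0,"travel": [0,0,-0.8],"rotation": [0,0,0]},
  {"gripper": 0,"travel": [0,0,-1],"rotation": [0,0,0]},
  {"gripper": 0,"travel": [0,0,-1],"rotation": [0,0,0]},
  {"gripper": 0,"travel": [0.3,-1,-0.5],"rotation": [0,0,0]},
  {"gripper": 0,"travel": [0,-1,0],"rotation": [0,0,0]},
  {"gripper": 0,"travel": [0,-1,0],"rotation": [0,0,0]},
  {"gripper": 0,"travel": [0,-1,0],"rotation": [0,0,0]},
  {"gripper": 0,"travel": [0,-1,0],"rotation": [0,0,0]},
])

```text
clock: 44.45
ee_pos: [488.9, 64.7, 132.9]
ee_rot: [-0.0, 0.607, 0.795, -0.0]
ft_force: [-1.1, 0.6, -0.8]
finger_gap: 0.5
finger_force: 0.0
```

Run:
```python
from h import *
S={n:snapshot(n) for n in('top','side')}
s=S['side']
for a in silhouettes('side','press_pad')[:1]: print(round(a['confidence'],2),np.round(np.array(a['box'])*[560,420,560,420]))
for a in spot_point('side','press_pad')[:2]: print(round(a['confidence'],2),np.array(a['location'])*[560,420])
q=HN-XS*185; print('expect shut pad',proj(s,np.r_[q,77.5]))
b=(225,140,290,260); m=hsvmask(s,(170,150,60),(180,255,255),b)|hsvmask(s,(0,170,60),(4,255,255),b); ys,xs=np.where(m); print('red',m.sum(),xs.min(),xs.max(),ys.min(),ys.max())
f=S['top']['frame'].astype(int)
M={n:silhouettes(n,'carton1') for n in S}; B={n:silhouettes(n,'base_carton') for n in S}
D=np.radians
for p in[(418,68,D(-6)),(419,-78,D(14)),(427,-211,D(7)),(412,-352,D(-13))]:
    print([locate('c',p,CART,0,S,M,(n,),25) for n in('top','side')])
print([locate('b',(589,-320,D(-13)),CART,0,S,B,(n,),12) for n in('top','side')])
print(need((412,-352,110),-13))
save(s,'v.png',6,(215,150,310,245))
```

```text
0.65 [239. 212. 275. 252.]
0.88 [247.408 243.81 ]
expect shut pad [[242.38035524 241.40642011]]
red 515 236 275 208 253
[(1, array([414.7,  76.8]), np.float64(2.7), np.float64(1.398)), (1, array([419.6,  66.2]), np.float64(-8.7), np.float64(0.043))]
[(1, array([344.3, -35.3]), np.float64(39.8), np.float64(1.0)), (1, array([430.3, -56.9]), np.float64(15.3), np.float64(0.03))]
[None, (1, array([ 428.7, -214.6]), np.float64(7.9), np.float64(0.022))]
[(1, array([ 411.9, -350.4]), np.float64(-13.4), np.float64(0.022)), (1, array([ 413.7, -353.9]), np.float64(-14.4), np.float64(0.047))]
[(1, array([ 590.6, -318.1]), np.float64(-10.2), np.float64(0.019)), (1, array([ 591.4, -322.6]), np.float64(-13.7), np.float64(0.228))]
{'t': array([-15.29,  -7.45,   0.91]), 'yaw': np.float64(105.3), 'pos': array([490.9,  65.8, 133. ]), 'tz': array([ 0.001,  0.001, -1.   ]), 'gap': 0.6, 'f': array([-0.5, -0.7,  0.3]), 'clk': 44.9, 'turn': np.float64(-13.46)}
```

View pics/v.png

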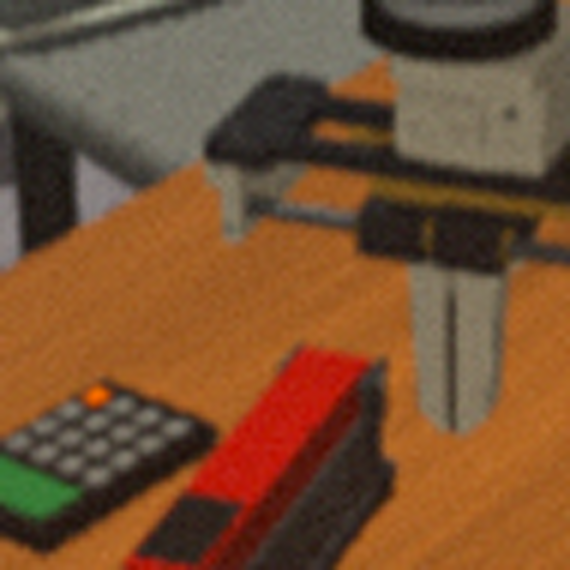

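The cover is shut: red top with the black pad at crop (190,525), level. The remembered carton at (419,-78) has been knocked to about (430,-57). Next, above the green carton: I grip it lightly to register its exact line and yaw.

Call:
servo_tool([
  {"gripper": 85,"travel": [-0.94,-0.01,0],"rotation": [0,0,0]},
  {"gripper": 85,"travel": [-0.94,-0.01,0],"rotation": [0,0,0]},
  {"gripper": 85,"travel": [-0.94,-0.01,0],"rotation": [0,0,0]},
  {"gripper": 85,"travel": [-0.94,-0.01,0],"rotation": [0,0,0]},
  {"gripper": 85,"travel": [-0.94,-0.01,0],"rotation": [0,0,0]},
  {"gripper": 85,"travel": [-0.94,-0.01,0],"rotation": [0,0,0]},
  {"gripper": 85,"travel": [-0.94,-0.01,0],"rotation": [0,0,0]},
  {"gripper": 85,"travel": [-0.94,-0.01,0],"rotation": [0,0,0]},
  {"gripper": 85,"travel": [-0.94,-0.01,0],"rotation": [0,0,0]},
  {"gripper": 85,"travel": [-0.94,-0.01,0],"rotation": [0,0,0]},
  {"gripper": 85,"travel": [-0.94,-0.01,0],"rotation": [0,0,0]},
  {"gripper": 85,"travel": [-0.94,-0.01,0],"rotation": [0,0,0]},
  {"gripper": 85,"travel": [-0.94,-0.01,0],"rotation": [0,0,0]},
  {"gripper": 85,"travel": [-0.94,-0.01,0],"rotation": [0,0,0]},
  {"gripper": 85,"travel": [-0.94,-0.01,0],"rotation": [0,0,0]},
  {"gripper": 85,"travel": [-0.94,-0.01,0],"rotation": [0,0,0]},
  {"gripper": 85,"travel": [-0.94,-0.01,0],"rotation": [0,0,0]},
])

```text
clock: 46.98
ee_pos: [591.8, -321.9, 132.5]
ee_rot: [-0.0, 0.607, 0.795, 0.0]
ft_force: [0.6, -0.1, -0.3]
finger_gap: 84.9
finger_force: 0.0
```

Call:
servo_tool([
  {"gripper": 85,"travel": [0,0,0.1],"rotation": [0,0,-0.98]},
  {"gripper": 85,"travel": [0,0,0.1],"rotation": [0,0,-0.98]},
  {"gripper": 85,"travel": [0,0,0.1],"rotation": [0,0,-0.98]},
  {"gripper": 85,"travel": [0,0,0.1],"rotation": [0,0,-0.98]},
  {"gripper": 85,"travel": [0,0,0.1],"rotation": [0,0,-0.98]},
  {"gripper": 85,"travel": [0,0,0.1],"rotation": [0,0,-0.98]},
  {"gripper": 85,"travel": [0,0,0.1],"rotation": [0,0,-0.98]},
  {"gripper": 85,"travel": [0,0,0.1],"rotation": [0,0,-0.98]},
  {"gripper": 85,"travel": [0,0,0.1],"rotation": [0,0,-0.98]},
  {"gripper": 85,"travel": [0,0,0.1],"rotation": [0,0,-0.98]},
  {"gripper": 85,"travel": [0,0,0.1],"rotation": [0,0,-0.98]},
  {"gripper": 85,"travel": [0,0,0.1],"rotation": [0,0,-0.98]},
  {"gripper": 85,"travel": [0,0,0.1],"rotation": [0,0,-0.98]},
  {"gripper": 85,"travel": [0,0,0.1],"rotation": [0,0,-0.98]},
  {"gripper": 85,"travel": [0,0,0],"rotation": [0,0,0]},
])

```text
clock: 48.85
ee_pos: [591.2, -321.2, 97.2]
ee_rot: [-0.0, 0.104, 0.995, 0.0]
ft_force: [-0.2, 0.6, -0.3]
finger_gap: 85.0
finger_force: 0.0
```

```bash
python3 -c "
from h import *
print(need((590.5,-320.3,-20),-12.3))"
```

```text
{'t': array([0.03, 0.03, 4.69]), 'yaw': np.float64(168.1), 'pos': array([ 591.2, -321.2,   97.2]), 'tz': array([-0.001,  0.001, -1.   ]), 'gap': 85.0, 'f': array([-0.2,  0.6, -0.3]), 'clk': 48.9, 'turn': np.float64(0.09)}
```

Call:
servo_tool([
  {"gripper": 85,"travel": [0,0,0.6],"rotation": [0,0,0]},
  {"gripper": 85,"travel": [0,0,0.8],"rotation": [0,0,0]},
  {"gripper": 85,"travel": [0,0,0.8],"rotation": [0,0,0]},
  {"gripper": 85,"travel": [0,0,0.8],"rotation": [0,0,0]},
  {"gripper": 85,"travel": [0,0,0.8],"rotation": [0,0,0]},
  {"gripper": 85,"travel": [0,0,0.6],"rotation": [0,0,0]},
  {"gripper": 85,"travel": [0,0,0.2],"rotation": [0,0,0]},
  {"gripper": 40,"travel": [0,0,0],"rotation": [0,0,0]},
  {"gripper": 40,"travel": [0,0,0],"rotation": [0,0,0]},
  {"gripper": 40,"travel": [0,0,0],"rotation": [0,0,0]},
  {"gripper": 40,"travel": [0,0,0],"rotation": [0,0,0]},
], grip_force=10)

```text
clock: 50.22
ee_pos: [591.6, -321.1, -16.2]
ee_rot: [0.001, 0.103, 0.995, -0.0]
ft_force: [-0.4, 0.0, 2.5]
finger_gap: 56.0
finger_force: 10.0
```

```bash
python3 -c "
from h import *
print(need((590.5,-320.3,-20),-12.3),sense()['finger_force'])"
```

```text
{'t': array([0.05, 0.02, 0.15]), 'yaw': np.float64(168.2), 'pos': array([ 591.6, -321.1,  -16.2]), 'tz': array([ 0.001, -0.   , -1.   ]), 'gap': 56.0, 'f': array([-0.4,  0. ,  2.5]), 'clk': 50.2, 'turn': np.float64(0.11)} 9.995323419570923
```

Green carton registered: gap 56.0, axis through (591.6,-321.1), yaw -11.8°. Release, then to the carton at (413,-352).

Call:
servo_tool([
  {"gripper": 85,"travel": [0,0,0],"rotation": [0,0,0]},
  {"gripper": 85,"travel": [0,0,0],"rotation": [0,0,0]},
  {"gripper": 85,"travel": [0,0,-0.5],"rotation": [0,0,0]},
  {"gripper": 85,"travel": [0,0,-0.9],"rotation": [0,0,0]},
  {"gripper": 85,"travel": [0,0,-0.9],"rotation": [0,0,0]},
  {"gripper": 85,"travel": [0,0,-0.9],"rotation": [0,0,0]},
  {"gripper": 85,"travel": [0.84,-0.33,-0.3],"rotation": [0,0,0]},
  {"gripper": 85,"travel": [0.84,-0.33,0],"rotation": [0,0,0]},
  {"gripper": 85,"travel": [0.84,-0.33,0],"rotation": [0,0,0]},
  {"gripper": 85,"travel": [0.84,-0.33,0],"rotation": [0,0,0]},
  {"gripper": 85,"travel": [0.84,-0.33,0],"rotation": [0,0,0]},
  {"gripper": 85,"travel": [0.84,-0.33,0],"rotation": [0,0,0]},
  {"gripper": 85,"travel": [0.84,-0.33,0],"rotation": [0,0,0]},
  {"gripper": 85,"travel": [0.84,-0.33,0],"rotation": [0,0,0]},
  {"gripper": 85,"travel": [0,0,0],"rotation": [0,0,0.46]},
  {"gripper": 85,"travel": [0,0,0],"rotation": [0,0,0]},
])

```text
clock: 52.22
ee_pos: [414.9, -351.3, 71.8]
ee_rot: [0.001, 0.121, 0.993, -0.0]
ft_force: [-0.3, 0.2, 0.0]
finger_gap: 84.9
finger_force: 0.0
```

```bash
cat >> h.py <<'E'
def look(carts,tol=30):
    S={n:snapshot(n) for n in('top','side')}; M={n:silhouettes(n,'carton1') for n in S}; B={n:silhouettes(n,'base_carton') for n in S}
    for p in carts:
        p=(p[0],p[1],np.radians(p[2])); print([ (lambda r: None if r is None else (r[1].tolist(),float(r[2]),float(r[3])))(locate('c',p,CART,0,S,M,(n,),tol)) for n in('top','side')])
    p=(591,-320.5,np.radians(-12)); print('base',[locate('b',p,CART,0,S,B,(n,),12) for n in S])
E
python3 -c "
from h import *
look([(412,-352,-13),(428,-213,7),(429,-57,15),(418,68,-8)])
print(need((412.8,-352.2,-18),-13.9))"
```

```text
[([409.1, -351.5], -13.9, 1.203), ([413.5, -355.0], -13.3, 0.026)]
[([426.4, -209.1], 7.8, 0.054), ([427.9, -213.4], 7.5, 0.032)]
[([429.7, -54.2], 13.4, 0.031), ([431.0, -59.3], 16.7, 0.036)]
[None, ([419.7, 65.7], -7.7, 0.044)]
base [(1, array([ 588.9, -318.6]), np.float64(-11.8), np.float64(0.108)), (1, array([ 590. , -319.8]), np.float64(-13.7), np.float64(0.025))]
{'t': array([ 0.03, -0.06,  3.54]), 'yaw': np.float64(166.1), 'pos': array([ 413.9, -350.9,   70.5]), 'tz': array([ 0.,  0., -1.]), 'gap': 84.8, 'f': array([ 0.4, -0. ,  0.1]), 'clk': 52.5, 'turn': np.float64(0.01)}
```

Call:
servo_tool([
  {"gripper": 85,"travel": [0.03,-0.06,0.6],"rotation": [0,0,0]},
  {"gripper": 85,"travel": [0,0,0.8],"rotation": [0,0,0]},
  {"gripper": 85,"travel": [0,0,0.8],"rotation": [0,0,0]},
  {"gripper": 85,"travel": [0,0,0.8],"rotation": [0,0,0]},
  {"gripper": 85,"travel": [0,0,0.5],"rotation": [0,0,0]},
  {"gripper": 85,"travel": [0,0,0],"rotation": [0,0,0]},
  {"gripper": 40,"travel": [0,0,0],"rotation": [0,0,0]},
  {"gripper": 40,"travel": [0,0,0],"rotation": [0,0,0]},
  {"gripper": 40,"travel": [0,0,0],"rotation": [0,0,0]},
  {"gripper": 40,"travel": [0,0,0],"rotation": [0,0,0]},
], grip_force=20)

```text
clock: 53.78
ee_pos: [412.3, -352.8, -16.5]
ee_rot: [0.0, 0.121, 0.993, -0.0]
ft_force: [-0.7, 0.5, 3.1]
finger_gap: 55.8
finger_force: 20.0
```

Call:
servo_tool([
  {"gripper": 40,"travel": [0,0,-0.4],"rotation": [0,0,0]},
  {"gripper": 40,"travel": [0,0,-0.8],"rotation": [0,0,0]},
  {"gripper": 40,"travel": [0,0,-0.8],"rotation": [0,0,0]},
  {"gripper": 40,"travel": [0,0,-0.8],"rotation": [0,0,0]},
  {"gripper": 40,"travel": [0,0,0],"rotation": [0,0,-0.46]},
  {"gripper": 40,"travel": [0,0,0],"rotation": [0,0,0]},
])

```text
clock: 54.52
ee_pos: [411.3, -352.4, 52.4]
ee_rot: [-0.001, 0.103, 0.995, 0.0]
ft_force: [0.5, -0.6, -1.3]
finger_gap: 56.2
finger_force: 20.0
```

```bash
python3 -c "
from h import *
print(need((590.4,-320.9,18),-11.8))"
```

```text
{'t': array([-6.76,  2.7 ,  1.37]), 'yaw': np.float64(168.2), 'pos': array([ 411.3, -352.4,   52.4]), 'tz': array([-0.001,  0.001, -1.   ]), 'gap': 56.2, 'f': array([ 0.5, -0.6, -1.3]), 'clk': 54.5, 'turn': np.float64(0.0)}
```

Call:
servo_tool([
  {"gripper": 40,"travel": [-0.6,0.24,0],"rotation": [0,0,0]},
  {"gripper": 40,"travel": [-0.85,0.34,0],"rotation": [0,0,0]},
  {"gripper": 40,"travel": [-0.85,0.34,0],"rotation": [0,0,0]},
  {"gripper": 40,"travel": [-0.85,0.34,0],"rotation": [0,0,0]},
  {"gripper": 40,"travel": [-0.85,0.34,0],"rotation": [0,0,0]},
  {"gripper": 40,"travel": [-0.85,0.34,0],"rotation": [0,0,0]},
  {"gripper": 40,"travel": [-0.85,0.34,0],"rotation": [0,0,0]},
  {"gripper": 40,"travel": [-0.7,0.28,0],"rotation": [0,0,0]},
  {"gripper": 40,"travel": [-0.36,0.14,0],"rotation": [0,0,0]},
  {"gripper": 40,"travel": [0,0,0],"rotation": [0,0,0]},
  {"gripper": 40,"travel": [0,0,0],"rotation": [0,0,0]},
])

```text
clock: 55.9
ee_pos: [590.5, -321.4, 52.6]
ee_rot: [-0.001, 0.103, 0.995, -0.0]
ft_force: [-0.5, -0.8, -2.9]
finger_gap: 56.0
finger_force: 20.0
```

```bash
python3 -c "
from h import *
print(need((590.4,-320.9,18),-11.8))"
```

```text
{'t': array([0.01, 0.02, 1.39]), 'yaw': np.float64(168.2), 'pos': array([ 590.5, -321.4,   52.6]), 'tz': array([-0.001, -0.   , -1.   ]), 'gap': 56.0, 'f': array([-0.5, -0.8, -2.9]), 'clk': 55.9, 'turn': np.float64(-0.01)}
```

Descend to contact, release, rise, and head for the next carton at (427.2,-211.2).

Call:
servo_tool([
  {"gripper": 40,"travel": [0.01,0.02,0.5],"rotation": [0,0,0]},
  {"gripper": 40,"travel": [0,0,0.5],"rotation": [0,0,0]},
  {"gripper": 40,"travel": [0,0,0.3],"rotation": [0,0,0]},
  {"gripper": 40,"travel": [0,0,0.1],"rotation": [0,0,0]},
  {"gripper": 40,"travel": [0,0,0],"rotation": [0,0,0]},
])

```text
clock: 56.52
ee_pos: [591.5, -320.5, 18.1]
ee_rot: [0.0, 0.103, 0.995, 0.0]
ft_force: [0.1, -0.1, -3.1]
finger_gap: 55.6
finger_force: 20.0
```

Call:
servo_tool([
  {"gripper": 85,"travel": [0,0,0],"rotation": [0,0,0]},
  {"gripper": 85,"travel": [0,0,0],"rotation": [0,0,0]},
  {"gripper": 85,"travel": [0,0,-0.4],"rotation": [0,0,0]},
  {"gripper": 85,"travel": [0,0,-0.9],"rotation": [0,0,0]},
  {"gripper": 85,"travel": [0,0,-0.9],"rotation": [0,0,0]},
  {"gripper": 85,"travel": [0,0,-0.8],"rotation": [0,0,0]},
  {"gripper": 85,"travel": [0,0,0],"rotation": [0,0,0]},
])

```text
clock: 57.4
ee_pos: [592.9, -320.8, 96.1]
ee_rot: [0.002, 0.103, 0.995, -0.001]
ft_force: [0.5, -0.1, 1.2]
finger_gap: 85.1
finger_force: 0.0
```

```bash
python3 -c "
from h import *
look([(428,-213,7),(430,-57,15),(418,68,-8)])
print(need((427.2,-211.2,-14),7.6))"
```

```text
[([425.7, -208.0], 6.9, 0.109), ([427.9, -214.2], 7.8, 0.026)]
[([429.4, -53.5], 14.8, 0.023), ([430.3, -57.6], 15.6, 0.045)]
[([417.4, 70.1], -6.9, 0.03), ([419.1, 66.6], -8.1, 0.049)]
base [None, None]
{'t': array([7.28, 2.94, 4.25]), 'yaw': np.float64(168.2), 'pos': array([ 590.5, -320.4,   92. ]), 'tz': array([-0.002,  0.001, -1.   ]), 'gap': 85.5, 'f': array([ 0.1, -1.1,  0.7]), 'clk': 57.7, 'turn': np.float64(-4.23)}
```

Call:
servo_tool([
  {"gripper": 85,"travel": [0.81,0.33,0],"rotation": [0,0,0]},
  {"gripper": 85,"travel": [0.81,0.33,0],"rotation": [0,0,0]},
  {"gripper": 85,"travel": [0.81,0.33,0],"rotation": [0,0,0]},
  {"gripper": 85,"travel": [0.81,0.33,0],"rotation": [0,0,0]},
  {"gripper": 85,"travel": [0.81,0.33,0],"rotation": [0,0,0]},
  {"gripper": 85,"travel": [0.81,0.33,0],"rotation": [0,0,0]},
  {"gripper": 85,"travel": [0.81,0.32,0],"rotation": [0,0,0]},
  {"gripper": 85,"travel": [0.81,0.32,0],"rotation": [0,0,0]},
  {"gripper": 85,"travel": [0.8,0.32,0],"rotation": [0,0,0]},
  {"gripper": 85,"travel": [0,0,0.2],"rotation": [0,0,-0.85]},
  {"gripper": 85,"travel": [0,0,0.2],"rotation": [0,0,-0.85]},
  {"gripper": 85,"travel": [0,0,0.2],"rotation": [0,0,-0.85]},
  {"gripper": 85,"travel": [0,0,0.2],"rotation": [0,0,-0.85]},
  {"gripper": 85,"travel": [0,0,0.2],"rotation": [0,0,-0.85]},
  {"gripper": 85,"travel": [0,0,0],"rotation": [0,0,0]},
])

```text
clock: 59.58
ee_pos: [427.6, -211.2, 67.4]
ee_rot: [-0.001, -0.066, 0.998, 0.001]
ft_force: [-0.2, -0.8, 0.2]
finger_gap: 84.9
finger_force: 0.0
```

```bash
python3 -c "
from h import *
print(need((427.2,-211.2,-14),7.6))"
```

```text
{'t': array([ 0.01, -0.  ,  3.26]), 'yaw': np.float64(-172.4), 'pos': array([ 427.6, -211.2,   67.4]), 'tz': array([-0.001,  0.001, -1.   ]), 'gap': 84.9, 'f': array([-0.2, -0.8,  0.2]), 'clk': 59.6, 'turn': np.float64(0.01)}
```

Call:
servo_tool([
  {"gripper": 85,"travel": [0,0,0.6],"rotation": [0,0,0]},
  {"gripper": 85,"travel": [0,0,0.8],"rotation": [0,0,0]},
  {"gripper": 85,"travel": [0,0,0.8],"rotation": [0,0,0]},
  {"gripper": 85,"travel": [0,0,0.7],"rotation": [0,0,0]},
  {"gripper": 85,"travel": [0,0,0.35],"rotation": [0,0,0]},
  {"gripper": 85,"travel": [0,0,0],"rotation": [0,0,0]},
  {"gripper": 40,"travel": [0,0,0],"rotation": [0,0,0]},
  {"gripper": 40,"travel": [0,0,0],"rotation": [0,0,0]},
  {"gripper": 40,"travel": [0,0,0],"rotation": [0,0,0]},
  {"gripper": 40,"travel": [0,0,0],"rotation": [0,0,0]},
])

```text
clock: 60.82
ee_pos: [428.3, -211.7, -12.9]
ee_rot: [0.0, -0.067, 0.998, -0.0]
ft_force: [-0.1, -0.3, 2.6]
finger_gap: 55.9
finger_force: 19.9
```

Call:
servo_tool([
  {"gripper": 40,"travel": [0,0,-0.4],"rotation": [0,0,0]},
  {"gripper": 40,"travel": [0,0,-0.8],"rotation": [0,0,0]},
  {"gripper": 40,"travel": [0,0,-0.9],"rotation": [0,0,0]},
  {"gripper": 40,"travel": [0,0,-0.9],"rotation": [0,0,0]},
  {"gripper": 40,"travel": [0,0,-0.9],"rotation": [0,0,0]},
  {"gripper": 40,"travel": [0,0,0],"rotation": [0,0,0.85]},
  {"gripper": 40,"travel": [0,0,0],"rotation": [0,0,0.85]},
  {"gripper": 40,"travel": [0,0,0],"rotation": [0,0,0.85]},
  {"gripper": 40,"travel": [0,0,0],"rotation": [0,0,0.85]},
  {"gripper": 40,"travel": [0,0,0],"rotation": [0,0,0.85]},
  {"gripper": 40,"travel": [0,0,0],"rotation": [0,0,0]},
])

```text
clock: 62.2
ee_pos: [427.8, -211.1, 84.6]
ee_rot: [-0.0, 0.102, 0.995, 0.0]
ft_force: [0.7, -1.0, -1.2]
finger_gap: 55.8
finger_force: 19.9
```

```bash
python3 -c "
from h import *
print(need((591,-320.8,54),-11.8))"
```

```text
{'t': array([-7.29, -2.97,  1.22]), 'yaw': np.float64(168.3), 'pos': array([ 427.8, -211.1,   84.6]), 'tz': array([-0.,  0., -1.]), 'gap': 55.8, 'f': array([ 0.7, -1. , -1.2]), 'clk': 62.2, 'turn': np.float64(0.01)}
```

Call:
servo_tool([
  {"gripper": 40,"travel": [-0.6,-0.24,0],"rotation": [0,0,0]},
  {"gripper": 40,"travel": [-0.85,-0.35,0],"rotation": [0,0,0]},
  {"gripper": 40,"travel": [-0.85,-0.35,0],"rotation": [0,0,0]},
  {"gripper": 40,"travel": [-0.85,-0.35,0],"rotation": [0,0,0]},
  {"gripper": 40,"travel": [-0.85,-0.35,0],"rotation": [0,0,0]},
  {"gripper": 40,"travel": [-0.85,-0.35,0],"rotation": [0,0,0]},
  {"gripper": 40,"travel": [-0.85,-0.35,0],"rotation": [0,0,0]},
  {"gripper": 40,"travel": [-0.85,-0.35,0],"rotation": [0,0,0]},
  {"gripper": 40,"travel": [-0.5,-0.2,0],"rotation": [0,0,0]},
  {"gripper": 40,"travel": [-0.24,-0.08,0],"rotation": [0,0,0]},
  {"gripper": 40,"travel": [0,0,0],"rotation": [0,0,0]},
  {"gripper": 40,"travel": [0,0,0],"rotation": [0,0,0]},
])

```text
clock: 63.7
ee_pos: [590.7, -320.8, 84.3]
ee_rot: [-0.0, 0.102, 0.995, 0.0]
ft_force: [0.4, -0.6, -2.1]
finger_gap: 55.8
finger_force: 19.9
```

```bash
python3 -c "
from h import *
print(need((591,-320.8,55.7),-11.8))"
```

```text
{'t': array([-0.01,  0.  ,  1.14]), 'yaw': np.float64(168.2), 'pos': array([ 590.7, -320.8,   84.3]), 'tz': array([-0.001,  0.   , -1.   ]), 'gap': 55.8, 'f': array([ 0.4, -0.6, -2.1]), 'clk': 63.7, 'turn': np.float64(0.01)}
```

Call:
servo_tool([
  {"gripper": 40,"travel": [0,0,0.4],"rotation": [0,0,0]},
  {"gripper": 40,"travel": [0,0,0.4],"rotation": [0,0,0]},
  {"gripper": 40,"travel": [0,0,0.2],"rotation": [0,0,0]},
  {"gripper": 40,"travel": [0,0,0.12],"rotation": [0,0,0]},
  {"gripper": 40,"travel": [0,0,0],"rotation": [0,0,0]},
])

```text
clock: 64.32
ee_pos: [591.3, -321.2, 56.1]
ee_rot: [-0.0, 0.103, 0.995, 0.0]
ft_force: [0.1, -0.7, -1.5]
finger_gap: 56.0
finger_force: 19.9
```

Call:
servo_tool([
  {"gripper": 85,"travel": [0,0,0],"rotation": [0,0,0]},
  {"gripper": 85,"travel": [0,0,0],"rotation": [0,0,0]},
  {"gripper": 85,"travel": [0,0,-0.4],"rotation": [0,0,0]},
  {"gripper": 85,"travel": [0,0,-0.8],"rotation": [0,0,0]},
  {"gripper": 85,"travel": [0,0,-0.8],"rotation": [0,0,0]},
  {"gripper": 85,"travel": [0,0,0],"rotation": [0,0,0]},
])

```text
clock: 65.08
ee_pos: [593.2, -321.6, 109.7]
ee_rot: [0.003, 0.103, 0.995, -0.001]
ft_force: [-0.1, -0.5, -1.2]
finger_gap: 85.1
finger_force: 0.0
```

```bash
python3 -c "
from h import *
look([(430,-57,15),(418,68,-8)])
print(need((430,-55.8,-14),15.2))"
```

```text
[None, ([430.9, -57.8], 15.6, 0.058)]
[([416.6, 70.3], -6.6, 0.048), ([419.0, 66.4], -8.7, 0.045)]
base [None, (1, array([ 589.9, -318.6]), np.float64(-14.8), np.float64(0.814))]
{'t': array([8.46, 9.08, 4.79]), 'yaw': np.float64(168.2), 'pos': array([ 590.7, -321.3,  105.4]), 'tz': array([-0.002,  0.001, -1.   ]), 'gap': 85.1, 'f': array([-0.2, -0.9, -0.5]), 'clk': 65.4, 'turn': np.float64(-5.89)}
```

Call:
servo_tool([
  {"gripper": 85,"travel": [0.85,0.91,0],"rotation": [0,0,0]},
  {"gripper": 85,"travel": [0.85,0.91,0],"rotation": [0,0,0]},
  {"gripper": 85,"travel": [0.85,0.91,0],"rotation": [0,0,0]},
  {"gripper": 85,"travel": [0.85,0.91,0],"rotation": [0,0,0]},
  {"gripper": 85,"travel": [0.85,0.91,0],"rotation": [0,0,0]},
  {"gripper": 85,"travel": [0.85,0.91,0],"rotation": [0,0,0]},
  {"gripper": 85,"travel": [0.85,0.91,0],"rotation": [0,0,0]},
  {"gripper": 85,"travel": [0.85,0.91,0],"rotation": [0,0,0]},
  {"gripper": 85,"travel": [0.85,0.9,0],"rotation": [0,0,0]},
  {"gripper": 85,"travel": [0.81,0.9,0],"rotation": [0,0,0]},
  {"gripper": 85,"travel": [0,0,0.2],"rotation": [0,0,-0.98]},
  {"gripper": 85,"travel": [0,0,0.2],"rotation": [0,0,-0.98]},
  {"gripper": 85,"travel": [0,0,0.2],"rotation": [0,0,-0.98]},
  {"gripper": 85,"travel": [0,0,0.2],"rotation": [0,0,-0.98]},
  {"gripper": 85,"travel": [0,0,0.2],"rotation": [0,0,-0.98]},
  {"gripper": 85,"travel": [0,0,0.2],"rotation": [0,0,-0.98]},
  {"gripper": 85,"travel": [0,0,0],"rotation": [0,0,0]},
])

```text
clock: 67.5
ee_pos: [430.3, -55.8, 75.8]
ee_rot: [-0.001, -0.131, 0.991, 0.0]
ft_force: [0.1, -0.3, -0.7]
finger_gap: 85.3
finger_force: 0.0
```

```bash
python3 -c "
from h import *
print(need((430,-55.8,-14),15.2))"
```

```text
{'t': array([ 0.01, -0.  ,  3.59]), 'yaw': np.float64(-164.9), 'pos': array([430.3, -55.8,  75.8]), 'tz': array([-0.001,  0.001, -1.   ]), 'gap': 85.3, 'f': array([ 0.1, -0.3, -0.7]), 'clk': 67.5, 'turn': np.float64(-0.02)}
```

Call:
servo_tool([
  {"gripper": 85,"travel": [0,0,0.7],"rotation": [0,0,0]},
  {"gripper": 85,"travel": [0,0,0.9],"rotation": [0,0,0]},
  {"gripper": 85,"travel": [0,0,0.9],"rotation": [0,0,0]},
  {"gripper": 85,"travel": [0,0,0.8],"rotation": [0,0,0]},
  {"gripper": 85,"travel": [0,0,0.3],"rotation": [0,0,0]},
  {"gripper": 85,"travel": [0,0,0],"rotation": [0,0,0]},
  {"gripper": 40,"travel": [0,0,0],"rotation": [0,0,0]},
  {"gripper": 40,"travel": [0,0,0],"rotation": [0,0,0]},
  {"gripper": 40,"travel": [0,0,0],"rotation": [0,0,0]},
  {"gripper": 40,"travel": [0,0,0],"rotation": [0,0,0]},
])

```text
clock: 68.75
ee_pos: [430.9, -56.0, -13.4]
ee_rot: [0.0, -0.132, 0.991, -0.0]
ft_force: [0.6, -0.3, 2.7]
finger_gap: 55.7
finger_force: 20.0
```

Call:
servo_tool([
  {"gripper": 40,"travel": [0,0,-0.4],"rotation": [0,0,0]},
  {"gripper": 40,"travel": [0,0,-0.8],"rotation": [0,0,0]},
  {"gripper": 40,"travel": [0,0,-1],"rotation": [0,0,0]},
  {"gripper": 40,"travel": [0,0,-1],"rotation": [0,0,0]},
  {"gripper": 40,"travel": [0,0,-1],"rotation": [0,0,0]},
  {"gripper": 40,"travel": [0,0,-1],"rotation": [0,0,0]},
  {"gripper": 40,"travel": [0,0,0],"rotation": [0,0,0.98]},
  {"gripper": 40,"travel": [0,0,0],"rotation": [0,0,0.98]},
  {"gripper": 40,"travel": [0,0,0],"rotation": [0,0,0.98]},
  {"gripper": 40,"travel": [0,0,0],"rotation": [0,0,0.98]},
  {"gripper": 40,"travel": [0,0,0],"rotation": [0,0,0.98]},
  {"gripper": 40,"travel": [0,0,0],"rotation": [0,0,0.98]},
  {"gripper": 40,"travel": [0,0,0],"rotation": [0,0,0]},
])

```text
clock: 70.38
ee_pos: [430.3, -55.7, 116.6]
ee_rot: [-0.0, 0.102, 0.995, -0.0]
ft_force: [-0.4, -0.7, -1.3]
finger_gap: 55.7
finger_force: 20.0
```

```bash
python3 -c "
from h import *
print(need((591,-320.8,90),-11.8))"
```

```text
{'t': array([-8.45, -9.07,  1.06]), 'yaw': np.float64(168.3), 'pos': array([430.3, -55.7, 116.6]), 'tz': array([-0., -0., -1.]), 'gap': 55.7, 'f': array([-0.4, -0.7, -1.3]), 'clk': 70.4, 'turn': np.float64(0.01)}
```

Call:
servo_tool([
  {"gripper": 40,"travel": [-0.5,-0.54,0],"rotation": [0,0,0]},
  {"gripper": 40,"travel": [-0.82,-0.88,0],"rotation": [0,0,0]},
  {"gripper": 40,"travel": [-0.82,-0.88,0],"rotation": [0,0,0]},
  {"gripper": 40,"travel": [-0.82,-0.88,0],"rotation": [0,0,0]},
  {"gripper": 40,"travel": [-0.82,-0.88,0],"rotation": [0,0,0]},
  {"gripper": 40,"travel": [-0.82,-0.88,0],"rotation": [0,0,0]},
  {"gripper": 40,"travel": [-0.82,-0.88,0],"rotation": [0,0,0]},
  {"gripper": 40,"travel": [-0.82,-0.88,0],"rotation": [0,0,0]},
  {"gripper": 40,"travel": [-0.82,-0.88,0],"rotation": [0,0,0]},
  {"gripper": 40,"travel": [-0.82,-0.88,0],"rotation": [0,0,0]},
  {"gripper": 40,"travel": [-0.37,-0.4,0],"rotation": [0,0,0]},
  {"gripper": 40,"travel": [-0.2,-0.21,0],"rotation": [0,0,0]},
  {"gripper": 40,"travel": [0,0,0],"rotation": [0,0,0]},
  {"gripper": 40,"travel": [0,0,0],"rotation": [0,0,0]},
])

```text
clock: 72.12
ee_pos: [590.8, -320.3, 116.3]
ee_rot: [-0.0, 0.102, 0.995, 0.0]
ft_force: [0.2, 0.1, -0.9]
finger_gap: 55.7
finger_force: 20.0
```

```bash
python3 -c "
from h import *
print(need((591,-320.8,89.5),-11.8))"
```

```text
{'t': array([-0.01, -0.02,  1.07]), 'yaw': np.float64(168.3), 'pos': array([ 590.8, -320.3,  116.3]), 'tz': array([-0.   ,  0.001, -1.   ]), 'gap': 55.7, 'f': array([ 0.2,  0.1, -0.9]), 'clk': 72.1, 'turn': np.float64(0.01)}
```

Call:
servo_tool([
  {"gripper": 40,"travel": [0,-0.02,0.4],"rotation": [0,0,0]},
  {"gripper": 40,"travel": [0,0,0.35],"rotation": [0,0,0]},
  {"gripper": 40,"travel": [0,0,0.2],"rotation": [0,0,0]},
  {"gripper": 40,"travel": [0,0,0.12],"rotation": [0,0,0]},
  {"gripper": 40,"travel": [0,0,0],"rotation": [0,0,0]},
])

```text
clock: 72.75
ee_pos: [591.1, -321.5, 89.5]
ee_rot: [0.0, 0.103, 0.995, 0.0]
ft_force: [-0.9, 0.5, -1.4]
finger_gap: 56.3
finger_force: 20.0
```

Call:
servo_tool([
  {"gripper": 85,"travel": [0,0,0],"rotation": [0,0,0]},
  {"gripper": 85,"travel": [0,0,0],"rotation": [0,0,0]},
  {"gripper": 85,"travel": [0,0,-0.4],"rotation": [0,0,0]},
  {"gripper": 85,"travel": [0,0,-0.8],"rotation": [0,0,0]},
  {"gripper": 85,"travel": [0,0,-0.8],"rotation": [0,0,0]},
  {"gripper": 85,"travel": [0,0,0],"rotation": [0,0,0]},
])

```text
clock: 73.5
ee_pos: [592.9, -321.7, 142.9]
ee_rot: [0.003, 0.103, 0.995, -0.001]
ft_force: [-0.0, -0.4, -0.4]
finger_gap: 84.8
finger_force: 0.0
```

```bash
python3 -c "
from h import *
look([(418,68,-8)])
print(need((418,68.4,-14),-7.6))"
```

```text
[([417.6, 69.8], -6.5, 0.022), ([419.0, 66.2], -8.3, 0.033)]
base [(1, array([ 578.2, -305.3]), np.float64(-33.1), np.float64(7.163)), (1, array([ 591.3, -320.2]), np.float64(-12.4), np.float64(0.833))]
{'t': array([ 9.93, 13.85,  6.13]), 'yaw': np.float64(168.2), 'pos': array([ 590.4, -321.5,  138.7]), 'tz': array([-0.002,  0.001, -1.   ]), 'gap': 85.1, 'f': array([-0. , -0.3,  0.4]), 'clk': 73.8, 'turn': np.float64(-0.92)}
```

Call:
servo_tool([
  {"gripper": 85,"travel": [0.66,0.92,0],"rotation": [0,0,0]},
  {"gripper": 85,"travel": [0.66,0.92,0],"rotation": [0,0,0]},
  {"gripper": 85,"travel": [0.66,0.92,0],"rotation": [0,0,0]},
  {"gripper": 85,"travel": [0.66,0.92,0],"rotation": [0,0,0]},
  {"gripper": 85,"travel": [0.66,0.92,0],"rotation": [0,0,0]},
  {"gripper": 85,"travel": [0.66,0.92,0],"rotation": [0,0,0]},
  {"gripper": 85,"travel": [0.66,0.92,0],"rotation": [0,0,0]},
  {"gripper": 85,"travel": [0.66,0.92,0],"rotation": [0,0,0]},
  {"gripper": 85,"travel": [0.66,0.92,0],"rotation": [0,0,0]},
  {"gripper": 85,"travel": [0.66,0.92,0],"rotation": [0,0,0]},
  {"gripper": 85,"travel": [0.66,0.92,0],"rotation": [0,0,0]},
  {"gripper": 85,"travel": [0.66,0.92,0],"rotation": [0,0,0]},
  {"gripper": 85,"travel": [0.66,0.92,0],"rotation": [0,0,0]},
  {"gripper": 85,"travel": [0.66,0.92,0],"rotation": [0,0,0]},
  {"gripper": 85,"travel": [0.66,0.92,0],"rotation": [0,0,0]},
  {"gripper": 85,"travel": [0,0,0.8],"rotation": [0,0,-0.9]},
  {"gripper": 85,"travel": [0,0,0.8],"rotation": [0,0,0]},
  {"gripper": 85,"travel": [0,0,0.8],"rotation": [0,0,0]},
  {"gripper": 85,"travel": [0,0,0],"rotation": [0,0,0]},
])

```text
clock: 76.18
ee_pos: [418.2, 66.6, 78.6]
ee_rot: [-0.002, 0.067, 0.998, -0.0]
ft_force: [0.1, -0.0, -0.0]
finger_gap: 84.9
finger_force: 0.0
```

```bash
python3 -c "
from h import *
print(need((418,68.2,-14),-7.6))"
```

```text
{'t': array([0.  , 0.06, 3.7 ]), 'yaw': np.float64(172.4), 'pos': array([418.2,  66.6,  78.6]), 'tz': array([-0.003, -0.   , -1.   ]), 'gap': 84.9, 'f': array([ 0.1, -0. , -0. ]), 'clk': 76.2, 'turn': np.float64(-0.01)}
```

Call:
servo_tool([
  {"gripper": 85,"travel": [0,0.06,0.7],"rotation": [0,0,0]},
  {"gripper": 85,"travel": [0,0,0.9],"rotation": [0,0,0]},
  {"gripper": 85,"travel": [0,0,0.9],"rotation": [0,0,0]},
  {"gripper": 85,"travel": [0,0,0.8],"rotation": [0,0,0]},
  {"gripper": 85,"travel": [0,0,0.4],"rotation": [0,0,0]},
  {"gripper": 85,"travel": [0,0,0],"rotation": [0,0,0]},
  {"gripper": 40,"travel": [0,0,0],"rotation": [0,0,0]},
  {"gripper": 40,"travel": [0,0,0],"rotation": [0,0,0]},
  {"gripper": 40,"travel": [0,0,0],"rotation": [0,0,0]},
  {"gripper": 40,"travel": [0,0,0],"rotation": [0,0,0]},
])

```text
clock: 77.42
ee_pos: [419.7, 67.9, -12.6]
ee_rot: [0.0, 0.067, 0.998, -0.0]
ft_force: [0.1, -0.6, 3.1]
finger_gap: 55.9
finger_force: 20.0
```

Call:
servo_tool([
  {"gripper": 40,"travel": [0,0,-0.4],"rotation": [0,0,0]},
  {"gripper": 40,"travel": [0,0,-0.8],"rotation": [0,0,0]},
  {"gripper": 40,"travel": [0,0,-1],"rotation": [0,0,0]},
  {"gripper": 40,"travel": [0,0,-1],"rotation": [0,0,0]},
  {"gripper": 40,"travel": [0,0,-1],"rotation": [0,0,0]},
  {"gripper": 40,"travel": [0,0,-1],"rotation": [0,0,0]},
  {"gripper": 40,"travel": [0,0,-1],"rotation": [0,0,0]},
  {"gripper": 40,"travel": [0,0,-0.5],"rotation": [0,0,0]},
  {"gripper": 40,"travel": [0,0,0],"rotation": [0,0,0.9]},
  {"gripper": 40,"travel": [0,0,0],"rotation": [0,0,0]},
])

```text
clock: 78.68
ee_pos: [419.0, 68.1, 154.4]
ee_rot: [-0.0, 0.102, 0.995, -0.0]
ft_force: [0.0, -0.9, -1.9]
finger_gap: 55.7
finger_force: 20.0
```

```bash
python3 -c "
from h import *
print(need((591,-320.8,124),-11.8))"
```

```text
{'t': array([ -9.91, -13.82,   1.22]), 'yaw': np.float64(168.2), 'pos': array([419. ,  68.1, 154.4]), 'tz': array([-0.001, -0.   , -1.   ]), 'gap': 55.7, 'f': array([ 0. , -0.9, -1.9]), 'clk': 78.7, 'turn': np.float64(0.01)}
```

Call:
servo_tool([
  {"gripper": 40,"travel": [-0.4,-0.56,0],"rotation": [0,0,0]},
  {"gripper": 40,"travel": [-0.65,-0.905,0],"rotation": [0,0,0]},
  {"gripper": 40,"travel": [-0.65,-0.905,0],"rotation": [0,0,0]},
  {"gripper": 40,"travel": [-0.65,-0.905,0],"rotation": [0,0,0]},
  {"gripper": 40,"travel": [-0.65,-0.905,0],"rotation": [0,0,0]},
  {"gripper": 40,"travel": [-0.65,-0.905,0],"rotation": [0,0,0]},
  {"gripper": 40,"travel": [-0.65,-0.905,0],"rotation": [0,0,0]},
  {"gripper": 40,"travel": [-0.65,-0.905,0],"rotation": [0,0,0]},
  {"gripper": 40,"travel": [-0.65,-0.905,0],"rotation": [0,0,0]},
  {"gripper": 40,"travel": [-0.65,-0.905,0],"rotation": [0,0,0]},
  {"gripper": 40,"travel": [-0.65,-0.905,0],"rotation": [0,0,0]},
  {"gripper": 40,"travel": [-0.65,-0.905,0],"rotation": [0,0,0]},
  {"gripper": 40,"travel": [-0.65,-0.905,0],"rotation": [0,0,0]},
  {"gripper": 40,"travel": [-0.65,-0.905,0],"rotation": [0,0,0]},
  {"gripper": 40,"travel": [-0.65,-0.905,0],"rotation": [0,0,0]},
  {"gripper": 40,"travel": [-0.3,-0.42,0],"rotation": [0,0,0]},
  {"gripper": 40,"travel": [-0.11,-0.17,0],"rotation": [0,0,0]},
  {"gripper": 40,"travel": [0,0,0],"rotation": [0,0,0]},
  {"gripper": 40,"travel": [0,0,0],"rotation": [0,0,0]},
])

```text
clock: 81.05
ee_pos: [591.3, -319.2, 154.8]
ee_rot: [-0.0, 0.102, 0.995, 0.0]
ft_force: [-0.3, -0.9, -2.0]
finger_gap: 55.8
finger_force: 20.0
```

```bash
python3 -c "
from h import *
print(need((591.4,-320.9,124),-11.8))"
```

```text
{'t': array([-0.02, -0.06,  1.23]), 'yaw': np.float64(168.3), 'pos': array([ 591.3, -319.2,  154.8]), 'tz': array([-0.   ,  0.001, -1.   ]), 'gap': 55.8, 'f': array([-0.3, -0.9, -2. ]), 'clk': 81.0, 'turn': np.float64(0.02)}
```

Call:
servo_tool([
  {"gripper": 40,"travel": [-0.02,-0.06,0.4],"rotation": [0,0,0]},
  {"gripper": 40,"travel": [0,0,0.4],"rotation": [0,0,0]},
  {"gripper": 40,"travel": [0,0,0.3],"rotation": [0,0,0]},
  {"gripper": 40,"travel": [0,0,0.13],"rotation": [0,0,0]},
  {"gripper": 40,"travel": [0,0,0],"rotation": [0,0,0]},
])

```text
clock: 81.68
ee_pos: [591.8, -322.1, 123.8]
ee_rot: [0.0, 0.103, 0.995, 0.0]
ft_force: [-0.3, -0.0, -2.5]
finger_gap: 55.6
finger_force: 20.0
```

Call:
servo_tool([
  {"gripper": 85,"travel": [0,0,0],"rotation": [0,0,0]},
  {"gripper": 85,"travel": [0,0,0],"rotation": [0,0,0]},
  {"gripper": 85,"travel": [0,0,-0.4],"rotation": [0,0,0]},
  {"gripper": 85,"travel": [0,0,-0.8],"rotation": [0,0,0]},
  {"gripper": 85,"travel": [0,0,-0.8],"rotation": [0,0,0]},
  {"gripper": 85,"travel": [0.8,0,-0.3],"rotation": [0,0,0]},
  {"gripper": 85,"travel": [1,0,0],"rotation": [0,0,0]},
  {"gripper": 85,"travel": [1,0,0],"rotation": [0,0,0]},
  {"gripper": 85,"travel": [1,0,0],"rotation": [0,0,0]},
  {"gripper": 85,"travel": [1,0,0],"rotation": [0,0,0]},
  {"gripper": 85,"travel": [1,0,0],"rotation": [0,0,0]},
  {"gripper": 85,"travel": [0,0,0],"rotation": [0,0,0]},
])

```text
clock: 83.18
ee_pos: [449.0, -292.8, 183.0]
ee_rot: [0.0, 0.103, 0.995, -0.001]
ft_force: [0.4, 0.6, -0.6]
finger_gap: 85.3
finger_force: 0.0
```

Run:
```python
from h import *
S={n:snapshot(n) for n in('top','side')}
q=(591.2,-320.8,np.radians(-11.8))
for n in S:
    c=proj(S[n],corners(q,104,56,170,0)); print(n,'col expect',c.min(0).round(),c.max(0).round())
    for t in('carton1','base_carton','stapler','press_pad','stub','tin','marker','highlighter','glue'):
        for a in silhouettes(n,t)[:4]:
            if a['confidence']>.4: print(' ',t,round(a['confidence'],2),np.round(np.array(a['box'])*[560,420,560,420]).tolist())
# column: blue band / cardboard extents per layer in the side view
m=hsvmask(S['side'],(108,120,40),(128,255,255),(290,120,370,225)); ys,xs=np.where(m)
for r in range(ys.min(),ys.max()+1): 
    x=xs[ys==r]; print(r,x.min() if len(x) else None,x.max() if len(x) else None,end='; ')
f=S['side']['frame']; h=cv2.cvtColor(f,cv2.COLOR_RGB2HSV)
print(); print('top blue',end=' ')
m=hsvmask(S['top'],(108,120,40),(128,255,255),(350,170,420,240)); ys,xs=np.where(m); print(m.sum(),xs.min(),xs.max(),ys.min(),ys.max())
M=[a for a in silhouettes('top','carton1') if a['confidence']>.4]
for a in M: print(foot(S['top'],a['region'],170))
```

```text
top col expect [374. 183.] [408. 224.]
  carton1 0.92 [382.0, 182.0, 406.0, 218.0]
  carton1 0.56 [382.0, 195.0, 386.0, 217.0]
  base_carton 0.53 [374.0, 193.0, 381.0, 220.0]
  stapler 0.57 [259.0, 181.0, 325.0, 209.0]
  press_pad 0.87 [262.0, 181.0, 318.0, 207.0]
  press_pad 0.53 [259.0, 180.0, 323.0, 210.0]
  stub 0.62 [257.0, 180.0, 325.0, 208.0]
  stub 0.58 [213.0, 190.0, 233.0, 201.0]
  tin 0.84 [210.0, 176.0, 236.0, 205.0]
  marker 0.67 [223.0, 226.0, 230.0, 258.0]
  highlighter 0.49 [194.0, 230.0, 204.0, 258.0]
  glue 0.44 [212.0, 229.0, 219.0, 253.0]
side col expect [314. 148.] [354. 213.]
  carton1 0.93 [317.0, 163.0, 355.0, 183.0]
  carton1 0.67 [315.0, 151.0, 350.0, 172.0]
  carton1 0.66 [314.0, 172.0, 352.0, 196.0]
  carton1 0.66 [231.0, 209.0, 279.0, 275.0]
  stapler 0.84 [233.0, 206.0, 283.0, 273.0]
  stapler 0.58 [312.0, 181.0, 350.0, 206.0]
  press_pad 0.8 [236.0, 210.0, 276.0, 255.0]
  stub 0.59 [189.0, 280.0, 203.0, 298.0]
  tin 0.66 [164.0, 272.0, 220.0, 311.0]
  marker 0.82 [231.0, 303.0, 278.0, 323.0]
  highlighter 0.73 [173.0, 285.0, 294.0, 385.0]
  highlighter 0.43 [316.0, 151.0, 352.0, 176.0]
  glue 0.79 [226.0, 312.0, 266.0, 332.0]
  glue 0.64 [233.0, 205.0, 280.0, 273.0]
152 332 335; 153 330 338; 154 327 337; 155 325 335; 156 323 333; 157 324 330; 158 328 328; 
top blue 151 389 406 191 202
[ 587.9 -315.   109.1   63.   -11.2]
[ 591.6 -280.2   26.4    5.1  -18.3]
```

All four blue cartons show in a column. I check layer alignment against edge gradients and per-layer fits.

Run:
```python
from h import *
S={n:snapshot(n) for n in('top','side')}
q=np.array((591.2,-320.8,np.radians(-11.8)))
# edge per layer: for vertical corners, subpixel gradient peak of colour across rows of that layer vs expected
for n in S:
    f=cv2.GaussianBlur(S[n]['frame'].astype(np.float32),(0,0),.7)
    for k in range(5):
        C=corners(q,104,56,34,34*k); out=[]
        for i in range(0,8,2):
            a,b=proj(S[n],C[i])[0],proj(S[n],C[i+1])[0]
            if n=='top': continue
            acc=np.zeros(17)
            for t in np.linspace(.2,.8,7):
                p=a+(b-a)*t; xs=p[0]+np.arange(-4.5,4.6,.5)
                v=cv2.remap(f,xs.astype(np.float32)[None],np.full((1,len(xs)),p[1],np.float32),cv2.INTER_LINEAR)[0]
                acc+=np.abs(v[2:]-v[:-2]).sum(1)
            j=np.argmax(acc); out.append((i//2,round(a[0],1),float(-4+j*.5),int(acc[j])))
        if out: print(k,out)
M=[a for a in silhouettes('side','carton1')+silhouettes('side','base_carton') if a['confidence']>.4]
# fit visible side faces of each layer: flat boxes compared by mask, top face hidden for k<4
T=near(silhouettes('top','carton1'),S['top'],[591,-321,168],12)
print('top layer top', fit([(S['top'],T)],q,(104,56,1),169).x) if T is not None else 0
for k in range(1,5):
    m=near(M,S['side'],[591-10,-321+10,34*k+15],7)
    if m is not None:
        r=fit([(S['side'],m)],q,CART,34*k); ys,xs=np.where(m); print(k,r.x[:2].round(1),round(np.degrees(r.x[2]),1),round(r.fun,3),xs.min(),xs.max(),ys.min(),ys.max())
```

```text
0 [(0, np.float64(350.1), 0.0, 246), (1, np.float64(338.2), -3.0, 49), (2, np.float64(326.2), 1.0, 304), (3, np.float64(314.3), 0.0, 279)]
1 [(0, np.float64(350.7), -0.5, 258), (1, np.float64(338.7), -0.5, 35), (2, np.float64(326.6), 1.5, 261), (3, np.float64(314.6), 4.0, 229)]
2 [(0, np.float64(351.4), 0.0, 230), (1, np.float64(339.3), 2.0, 30), (2, np.float64(327.0), 1.5, 263), (3, np.float64(314.9), 0.5, 254)]
3 [(0, np.float64(352.1), 0.0, 249), (1, np.float64(339.8), 0.5, 30), (2, np.float64(327.4), 2.0, 270), (3, np.float64(315.2), 0.5, 292)]
4 [(0, np.float64(352.8), 0.5, 300), (1, np.float64(340.4), -3.0, 26), (2, np.float64(327.8), -4.0, 114), (3, np.float64(315.5), 1.0, 253)]
top layer top [ 5.89878891e+02 -3.14461875e+02 -1.72758354e-01]
1 [ 593.3 -319.1] -16.6 1.009 315 350 184 201
2 [ 589.9 -319.7] -14.2 0.597 316 352 173 193
4 [ 591.9 -325.1] -12.1 0.047 317 353 149 171
```

Layers agree within about 1 px (≈3 mm), the cover is shut, the stub is inside the tin, the pens and glue are in the tray, and the arm is clear. Handing in.

```bash
python3 -c "
from station import *
print(hand_in())"
```

```text
the job is handed in; nothing more can be done
None
```

The job is handed in, though hand_in gave no verdict. By camera and force checks, the copper stub is in the tin, the steel strip is in the magazine with the cover shut by itself, and all four blue cartons are stacked on the green one.

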